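Cure lacquered scenery panels: load, cover, set the timer sleeve, start

TASK

Lift every lacquered panel up out of the wooden drying rack by its top edge and stand it in a slot of the aluminium curing tray, keeping it upright and right down in the slot. Lower the amber hood over the loaded tray so that it stands flat on the table, and turn the timer's knurled sleeve to 6; only when all of that is ready, push the green start button fully in. Leave the jar, the spray can and the brass tin where they are.

Things in the scene. Friction and masses are not known exactly. Their poses are not given: they have to be found in the camera images.
- panel1: red panel of rigid plastic standing on edge in the wooden drying rack, 90 (its x) x 8 (its y, thickness) x 100 mm high (its z), 0.1 kg; may be absent. Origin: middle of its underside
- panel2: blue panel of rigid plastic standing on edge in the wooden drying rack, 90 (its x) x 8 (its y, thickness) x 100 mm high (its z), 0.1 kg; may be absent. Origin: middle of its underside
- panel3: yellow panel of rigid plastic standing on edge in the wooden drying rack, 90 (its x) x 8 (its y, thickness) x 100 mm high (its z), 0.1 kg; may be absent. Origin: middle of its underside
- panel4: green panel of rigid plastic standing on edge in the wooden drying rack, 90 (its x) x 8 (its y, thickness) x 100 mm high (its z), 0.1 kg; may be absent. Origin: middle of its underside
- rack: fixed wooden drying rack, 104 (x) x 168 (y) mm, 59 mm high; origin centre of underside on the table, z up. Four slots running along its x, centred at y = -66, -22, 22, 66 mm, each 13 mm wide, open at the top; slot floor at z = 6 mm, tops of the blocks between slots at z = 56 mm, thin stops at both slot ends 98 mm apart up to z = 59 mm
- tray: fixed aluminium curing tray of the same form as the rack: 104 (x) x 168 (y) mm, four slots along its x centred at y = -66, -22, 22, 66 mm, each 13.5 mm wide and 98 mm long between end stops, slot floor z = 6 mm, block tops z = 56 mm, end stops up to z = 59 mm. Any slot may hold any panel, one per slot. Origin centre of underside on the table, z up
- hood: curing hood of amber clear plastic with a grey top, loose, 0.45 kg, open below: outside 142 (x) x 204 (y) x 125 mm high, walls 3 mm (inside 136 x 198 mm, 119 mm deep under the top). Origin centre of its lower rim, z up. Starts standing on the table beside the rack or tray. It fits over the tray with its x along the tray's x, either way round
- hood_grip (a point): middle of the black grip bar on the hood's top, 142 mm above the hood's rim; the bar is 80 mm long along the hood's x, 22 mm wide along its y, and reaches from 125 to 159 mm above the rim
- station: fixed grey timer box, 200 (x) x 100 (y) x 35 mm high, origin centre of underside on the table, z up; sleeve axis at x = -50 mm, start button at x = +65 mm, both y = 0. On the black dial under the sleeve short white ticks mark the stops and long orange ticks mark 0, 3, 6 and 9; the tick of 0 lies 45 degrees clockwise (from above) of the box's +x, and the numbers go on clockwise
- sleeve_grip (a point): point on the sleeve's vertical axis, 30 mm above the top of the timer box. The sleeve is an upright knurled aluminium cylinder, 50 mm diameter, from 2 to 45 mm above the box top, with a red pointer on its top and side. To be gripped across its diameter from above
- sleeve (a joint): turn of the timer sleeve in rad, growing clockwise seen from above, 0 to 4.712 between end stops. Ten click stops numbered 0 to 9, 0.5236 rad (30 degrees) apart; 0 is at joint value 0, so 6 is at 3.142. Released, it springs into the nearest stop (about 0.08 N m to pass a click)
- start_top (a point): centre of the top face of the round green start button (30 mm diameter), when up; pressed straight down
- start (a joint): travel of the start button in m, 0 up to 0.006 fully in; sprung, about 5 N when fully in, comes back up by itself
- jar: bystander: small glass jar with a yellow cap, 54 mm diameter, 70 mm high, origin centre of underside
- can: bystander: white and blue spray can, 52 mm diameter, 130 mm high, origin centre of underside
- tin: bystander: open brass tin, 80 mm diameter, 55 mm high, origin centre of underside
Things that resemble listed ones, but are neither listed nor needed, are in the scene too. There is more than one size of the panel1; the job needs the smallest.

How it is judged:
On the way, in this order (a step that is already met when the one before it is completed fails the run):
1. every panel seated in the tray, the hood over it, the sleeve at 6, the button not yet pressed (x of panel1 in the frame of tray between -0.015 and 0.015 m and y of panel1 in the frame of tray between -0.08 and 0.08 m and z of each of panel1, panel2, panel3, panel4 in the frame of tray below 0.012 m and angle between each of panel1, panel2, panel3, panel4's own z axis and vertical below 0.2 rad and x of panel2 in the frame of tray between -0.015 and 0.015 m and y of panel2 in the frame of tray between -0.08 and 0.08 m and x of panel3 in the frame of tray between -0.015 and 0.015 m and y of panel3 in the frame of tray between -0.08 and 0.08 m and x of panel4 in the frame of tray between -0.015 and 0.015 m and y of panel4 in the frame of tray between -0.08 and 0.08 m and x of hood in the frame of tray between -0.028 and 0.028 m and y of hood in the frame of tray between -0.028 and 0.028 m and height (world z) of hood below 0.006 m and angle between hood's own z axis and vertical below 0.05 rad and value of joint sleeve between 2.99159 and 3.29159 rad and value of joint start below 0.002 m), for 0.2 s.
2. start button pushed fully in with all of that still so (x of panel1 in the frame of tray between -0.015 and 0.015 m and y of panel1 in the frame of tray between -0.08 and 0.08 m and z of each of panel1, panel2, panel3, panel4 in the frame of tray below 0.012 m and angle between each of panel1, panel2, panel3, panel4's own z axis and vertical below 0.2 rad and x of panel2 in the frame of tray between -0.015 and 0.015 m and y of panel2 in the frame of tray between -0.08 and 0.08 m and x of panel3 in the frame of tray between -0.015 and 0.015 m and y of panel3 in the frame of tray between -0.08 and 0.08 m and x of panel4 in the frame of tray between -0.015 and 0.015 m and y of panel4 in the frame of tray between -0.08 and 0.08 m and x of hood in the frame of tray between -0.028 and 0.028 m and y of hood in the frame of tray between -0.028 and 0.028 m and height (world z) of hood below 0.006 m and angle between hood's own z axis and vertical below 0.05 rad and value of joint sleeve between 2.99159 and 3.29159 rad and value of joint start above 0.0045 m), for 0.1 s.
At the end, for the whole second after the job is handed in: Panels present stand in tray slots (bottom within 6 mm of slot floor, tilt < 0.2 rad); hood flat on the table over the tray (centre within 28 mm each way, rim < 6 mm up, tilt < 0.05 rad); sleeve within 0.15 rad of stop 6; all at rest (x of panel1 in the frame of tray between -0.015 and 0.015 m and y of panel1 in the frame of tray between -0.08 and 0.08 m and z of each of panel1, panel2, panel3, panel4 in the frame of tray below 0.012 m and angle between each of panel1, panel2, panel3, panel4's own z axis and vertical below 0.2 rad and x of panel2 in the frame of tray between -0.015 and 0.015 m and y of panel2 in the frame of tray between -0.08 and 0.08 m and x of panel3 in the frame of tray between -0.015 and 0.015 m and y of panel3 in the frame of tray between -0.08 and 0.08 m and x of panel4 in the frame of tray between -0.015 and 0.015 m and y of panel4 in the frame of tray between -0.08 and 0.08 m and x of hood in the frame of tray between -0.028 and 0.028 m and y of hood in the frame of tray between -0.028 and 0.028 m and height (world z) of hood below 0.006 m and angle between hood's own z axis and vertical below 0.05 rad and value of joint sleeve between 2.99159 and 3.29159 rad and linear speed of each of panel1, panel2, panel3, panel4, hood below 0.02 m/s); the robot touches nothing.
It fails at once if a panel tipped over (angle between any of panel1, panel2, panel3, panel4's own z axis and vertical above 0.7 rad).
It fails at once if the jar pushed away or knocked over (distance of jar from where it was at the start of the episode above 0.03 m or angle between jar's own z axis and vertical above 0.5 rad).
It fails at once if the can pushed away or knocked over (distance of can from where it was at the start of the episode above 0.03 m or angle between can's own z axis and vertical above 0.5 rad).
It fails at once if the tin pushed away or knocked over (distance of tin from where it was at the start of the episode above 0.03 m or angle between tin's own z axis and vertical above 0.5 rad).
It fails at once if start button pushed before everything is ready (value of joint start above 0.0045 m and not ((x of panel1 in the frame of tray between -0.015 and 0.015 m and y of panel1 in the frame of tray between -0.08 and 0.08 m and z of each of panel1, panel2, panel3, panel4 in the frame of tray below 0.012 m and angle between each of panel1, panel2, panel3, panel4's own z axis and vertical below 0.2 rad and x of panel2 in the frame of tray between -0.015 and 0.015 m and y of panel2 in the frame of tray between -0.08 and 0.08 m and x of panel3 in the frame of tray between -0.015 and 0.015 m and y of panel3 in the frame of tray between -0.08 and 0.08 m and x of panel4 in the frame of tray between -0.015 and 0.015 m and y of panel4 in the frame of tray between -0.08 and 0.08 m) and (x of hood in the frame of tray between -0.028 and 0.028 m and y of hood in the frame of tray between -0.028 and 0.028 m and height (world z) of hood below 0.006 m and angle between hood's own z axis and vertical below 0.05 rad) and value of joint sleeve between 2.99159 and 3.29159 rad)).
Of panel1, panel2, panel3, panel4 only 3 to 4 are there at a start; the rules pass over those that are not, and their reading is None.
At some moment in a run one of hood may be knocked a few centimetres aside while the robot is not near it.
It also fails if it takes over 208 s, if anything falls off the work surface, if the arm or the gripper's body presses on something with over 40 N, if the wrist force passes 120 N, or if a joint passes its speed limit or range.

ROBOT

A 7-joint arm with a two-finger parallel gripper is mounted at the origin on the work surface. World frame = base frame: x ahead of the robot, y to its left, z up, the work surface at z = 0. Lengths are in m, angles in rad, forces in N, time in s.
With the tool pointing down it reaches from about 0.35 to 0.9 m from the base axis. Payload 8.1 kg.
Tool frame: the origin (TCP) lies at the very end of the fingers, on their centre line; the grasp point (between the pads) lies 19 mm behind it; z points along the fingers, y is the line along which they close (so a half turn about z gives the same grasp; the last joint's range is limited). The gripper opens to 92 mm and grips with 3 to 60 N. Pads are 19 mm wide; open, the fingers measure 130 mm over their backs; the gripper's body (75 mm by 190 mm) begins 47 mm behind the grasp point.
Start: joints at [1.016, 0.434, 0.025, 1.573, -0.012, 1.134, -0.075], TCP at [0.273, -0.562, 0.227] pointing down, gripper open.
Joint ranges: [-2.62, 2.62], [-0.44, 2.09], [-1.27, 1.32], [0.08, 2.57], [-1.32, 4.46], [0.12, 2], [-2.74, 2.74]. Speed limits (rad/s): [2.22, 2.22, 3.01, 3.01, 3.14, 3.14, 3.14].

INTERFACE

Orientations are given as a rotation vector (axis times angle).
In Python, from cell import observe, get_image, sign_off, find_in, trace, place_of gives the robot as it stands. The module is installed in compiled form; this text tells all that it offers.
- The arm moves only by the shell command python3 -m handwheel 'ROWS' [OPENING] [FORCE]. ROWS is JSON, a list of rows, each a list of 6 numbers: the shift along the tool's x, y, z each as a share of 0.02 m, from -1 to 1, then the turn, a rotation vector about the tool's x, y, z each as a share of 4 degrees, from -1 to 1. A call has 1 to 8 rows; each row shifts and turns the commanded pose from where the row before left it, along the tool's axes as they then stand; what a row does not reach is not made up. A row lasts 1/12 s, in which the tool goes at most 41.7 mm and 7.16 degrees, less where a joint would pass 70% of its speed; a pose out of reach is approached as far as the arm can. A call with a number of a shift or a turn outside -1 to 1 is refused whole. A call with a gripper value outside its range is refused whole. OPENING is the opening, from 0 (shut) to 1 (fully open), set as the call begins (- or left out, the last holds). The fingers move at their own pace and stop on an object; FORCE is the grip in N (left out, the last holds). Time passes only in rows, so rows that do not move let the fingers close. It gives the time, the measured TCP pose, the force, the opening and the grip force at its end, in the units of the state.
- observe(): the state, without advancing time (a new reading comes with each control period).
- get_image(name): name is "scene" or "top"; returns a dict with "image" (480x640x3 uint8, red, green, blue), "fx", "fy", "cx", "cy" (pixels), "position" and "orientation" of the camera in the world. Camera axes: x right, y down, z forward; pixel columns grow to the right and rows downward; lengths in m; the calibration is good to about 2 mm. A picture is of the moment at which its call begins. There is no depth.
- sign_off(): hands the job in; it is judged then, once.
Trained networks look in the newest picture that a camera, given by its name, has taken for a name from the list of things; names that differ only in an ending like _2 or _b are one class to them, and where a whole thing is asked for, a point or a joint stands for the part that bears it (a point fixed in the world has none). Each returns a list of dicts, best first, with "score" (0 to 1); they miss things now and then, are a little off and sometimes report something else, mostly with a low value. They report only what shows in the picture. A call takes as long as a camera call. They do not tell look-alikes from the thing itself.
- find_in(label, camera): "rect" ([centre column, centre row, width, height] as shares, 0 to 1, of the picture: columns of its width, rows of its height, round what is visible of it).
- trace(label, camera): "region" (480x640 bool, what is visible of it) and "rect" ([centre column, centre row, width, height] as shares, 0 to 1, of the picture: columns of its width, rows of its height, round what is visible of it).
- place_of(label, camera): "point" ([column, row] as shares, 0 to 1, of the picture: columns of its width, rows of its height: a listed point, or the origin of a listed thing).
The state is a dict: "clock": time; "joints": joint angles; "dq": joint speeds; "joint_efforts": joint torques, N m; "position": TCP position; "ee_rot": TCP orientation; "force": force on the tool from outside, world axes, zero at the start; "ft_torque": the same for the moment, N m; "width": opening from 0.0 (shut) to 1.0 (fully open); "gripper_force": force on a finger pad.
Only numpy, scipy, OpenCV 4.12 (cv2) and the standard library are available. Lean on these libraries where they do the work, as an engineer would, in place of code of your own. Each camera call takes 0.05 s, during which the arm holds its last target. There are 200 camera calls.

## Working session

There is one attempt and no reset: what is moved stays moved. The work goes in short steps, Python scripts to look and compute and a shell command to move; the robot and the scene stay as the last step left them, time stands still between calls to the robot, and variables do not carry over. Pictures are saved under pics/ and viewed, at most 14 in all, crops included, and the job is handed in when it is done.

```bash
mkdir -p pics; python3 - <<'E'
from cell import *
import cv2
print(observe())
for n in ("scene","top"):
    g=get_image(n); cv2.imwrite(f"pics/{n}0.png",g["image"][:,:,::-1])
    print(n,{k:v for k,v in g.items() if k!="image"})
    for l in ["panel1","panel2","panel3","panel4","rack","tray","hood","hood_grip","station","sleeve_grip","start_top","jar","can","tin"]:
        print(l,[(round(r["score"],2),[round(r["point"][0]*640,1),round(r["point"][1]*480,1)]) for r in place_of(l,n)])
E
```

```text
{'clock': 0.0, 'joints': array([ 1.01642734,  0.4352106 ,  0.02501157,  1.57408231, -0.01160971,
        1.13397208, -0.07510467]), 'dq': array([ 0.00031858, -0.00147118, -0.00024904, -0.00077606, -0.00011519,
        0.00081359,  0.00017317]), 'joint_efforts': array([ 1.12774435e-04, -6.67847013e+01,  9.85125303e-01, -3.14453852e+01,
       -6.03415235e-02,  4.30399377e-02,  1.72591394e-04]), 'position': array([ 0.27256545, -0.56188653,  0.22595881]), 'ee_rot': array([-3.06041286e+00, -7.03119650e-01,  7.58495501e-04]), 'force': array([-0.10428601, -0.29050437,  0.44636124]), 'ft_torque': array([0.01832892, 0.01745299, 0.02085651]), 'gripper_force': 0.0, 'width': 0.9979736521979768}
scene {'fx': 510.0434780986326, 'fy': 510.0434780986326, 'cx': 313.75171327027874, 'cy': 242.27234743778368, 'position': array([1.07501837, 0.44461754, 1.05455974]), 'orientation': array([-1.16469313, -2.51915137,  0.82641233])}
panel1 [(0.97, [284.1, 151.9]), (0.93, [317.5, 196.2]), (0.92, [256.5, 218.3]), (0.81, [283.4, 232.6]), (0.71, [267.3, 229.5])]
panel2 [(0.97, [284.1, 151.9]), (0.93, [317.5, 196
[... 1326 characters left out ...]
 [458.0, 355.1]), (0.79, [390.1, 252.4]), (0.73, [369.6, 250.1]), (0.56, [378.1, 320.5]), (0.5, [486.1, 268.4]), (0.36, [105.7, 279.0])]
panel4 [(0.95, [409.5, 253.5]), (0.94, [458.0, 355.1]), (0.79, [390.1, 252.4]), (0.73, [369.6, 250.1]), (0.56, [378.1, 320.5]), (0.5, [486.1, 268.4]), (0.36, [105.7, 279.0])]
rack [(0.76, [381.6, 249.8])]
tray [(0.96, [257.7, 237.2])]
hood [(0.58, [124.7, 281.7])]
hood_grip [(0.93, [103.0, 281.3])]
station [(0.78, [483.9, 268.0]), (0.47, [258.0, 238.0])]
sleeve_grip [(0.97, [497.7, 286.0])]
start_top [(0.51, [490.9, 231.8])]
jar [(0.68, [296.3, 162.8])]
can [(0.69, [198.5, 175.2]), (0.52, [391.9, 250.7])]
tin [(0.74, [379.1, 158.2]), (0.38, [107.8, 277.8])]
```

View pics/scene0.png

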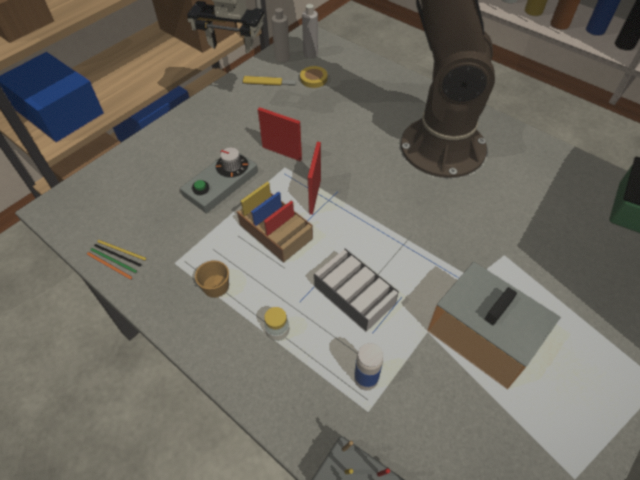

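View pics/top0.png

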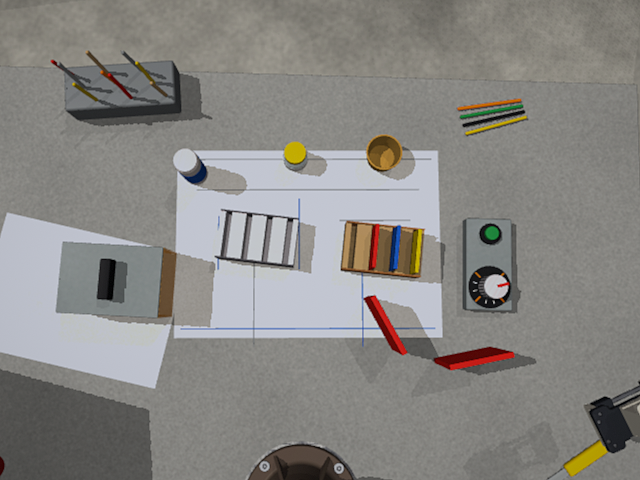

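Top view: the rack at (381,250) holds red (376,246), blue (396,248) and yellow (418,250). There is no green panel and the left slot is empty. The tray is at (258,238), the hood at (115,280), and the station at (488,265) with its pointer near the right.

Red candidates are the rack panel (376,246), the free one at (385,325) and the free one at (475,357). The rack panel fits, because it stands in the rack and looks smallest. I'll confirm that in a crop while I fit the poses.

```bash
cat > h.py <<'E'
import numpy as np, cv2
from scipy.spatial.transform import Rotation as R
from scipy.optimize import minimize
from cell import *
def proj(g,P):
    c=R.from_rotvec(g["orientation"]).inv().apply(np.atleast_2d(P)-g["position"])
    return np.c_[g["fx"]*c[:,0]/c[:,2]+g["cx"], g["fy"]*c[:,1]/c[:,2]+g["cy"]]
def onplane(g,uv,z):
    d=R.from_rotvec(g["orientation"]).apply([(uv[0]-g["cx"])/g["fx"],(uv[1]-g["cy"])/g["fy"],1])
    return g["position"]+d*(z-g["position"][2])/d[2]
def box(lx,ly,z0,z1,cx=0,cy=0):
    return np.array([[cx+a*lx/2,cy+b*ly/2,z] for a in(-1,1) for b in(-1,1) for z in(z0,z1)])
def cyl(r,z0,z1,cx,cy):
    return np.array([[cx+r*np.cos(t),cy+r*np.sin(t),z] for t in np.linspace(0,6.2,24) for z in(z0,z1)])
def place(P,q):
    c,s=np.cos(q[2]),np.sin(q[2]); o=P.copy()
    o[:,0]=q[0]+c*P[:,0]-s*P[:,1]; o[:,1]=q[1]+s*P[:,0]+c*P[:,1]; return o
def render(g,parts,q):
    m=np.zeros((480,640),np.uint8)
    for P in parts:
        h=cv2.convexHull(proj(g,place(P,q)).astype(np.float32))
        cv2.fillPoly(m,[np.round(h*16).astype(np.int32)],255,cv2.LINE_AA,4)
    return m/255.
def fit(views,parts,q0):
    def cost(q):
        return sum(1-np.minimum(a,r).sum()/np.maximum(a,r).sum() for g,r in views for a in [render(g,parts,q)])
    b=None
    for k in range(2):
        s=minimize(cost,q0,method="Nelder-Mead",options=dict(initial_simplex=np.array(q0)+np.vstack([np.zeros(3),np.diag([.012,.012,.06])]),xatol=1e-4,fatol=1e-5))
        q0=s.x
    return s.x,s.fun/len(views)
RACK=[box(104,168,0,56)/1000, box(104,3,0,59)*0+0] ; RACK=[box(.104,.168,0,.056)]
HOOD=[box(.142,.204,0,.125),box(.08,.022,.125,.159)]
STAT=[box(.2,.1,0,.035),cyl(.025,.037,.080,-.05,0)]
def go(x,y,z,yaw):   # yaw: world direction of tool y axis (mod pi), tool down
    o=observe(); T=R.from_rotvec(o["ee_rot"]); M=T.as_matrix()
    d=M.T@(np.array([x,y,z])-o["position"])
    ty=np.array([np.cos(yaw),np.sin(yaw),0]); ty*=np.sign(ty@M[:,1]) or 1
    W=np.c_[np.cross(ty,[0,0,-1]),ty,[0,0,-1]]
    rv=R.from_matrix(M.T@W).as_rotvec()
    print("mm tool",np.round(d*1000,1),"units",np.round(d/.02,2),"turn units",np.round(np.degrees(rv)/4,2))
E
cat > m.py <<'E'
from h import *
import sys
G={n:get_image(n) for n in("scene","top")}
def reg(l,n,near):
    L=trace(l,n); L=[r for r in L if r["region"].any()]
    return min(L,key=lambda r:np.hypot(r["rect"][0]*640-near[0],r["rect"][1]*480-near[1]))["region"]
init={}
for l,parts,uv in [("tray",RACK,(258,238)),("rack",RACK,(381,250)),("station",STAT,(486,266)),("hood",HOOD,(115,280))]:
    p=onplane(G["top"],uv,.04); q0=[p[0],p[1],-.1 if l!="hood" else 0.]
    sc=proj(G["scene"],[p[0],p[1],.04])[0]
    P=list(parts); 
    V=[]
    for n,c in(("scene",sc),("top",uv)):
        r=reg(l,n,c).astype(float)
        if l=="rack":
            for t in trace("panel1",n):
                x=(t["rect"][0]*640,t["rect"][1]*480)
                if np.hypot(x[0]-c[0],x[1]-c[1])<45: r=np.maximum(r,t["region"])
        if l=="station":
            for e in("sleeve_grip","start_top"):
                for t in trace(e,n)[:1]: r=np.maximum(r,t["region"])
        V.append((G[n],r))
    if l=="rack": P+=[box(.09,.008,.006,.106,0,y) for y in(-.066,-.022,.022)]
    a=[fit([v],P,q0) for v in V]; b=fit(V,P,q0)
    for s in a+[b]: print(l,np.round(s[0],4),round(s[1],3))
for l in("jar","can","tin"):
    for n in G:
        r=place_of(l,n)[0]["point"]; print(l,n,np.round(onplane(G[n],(r[0]*640,r[1]*480),0),3))
for n in G: cv2.imwrite(f"pics/{n}_m.png",G[n]["image"][:,:,::-1])
t=G["top"]["image"][:,:,::-1]; s=G["scene"]["image"][:,:,::-1]
a=cv2.resize(t[200:380,330:530],(800,720))[:,:]; 
a=cv2.resize(t[200:380,330:530],(400,360),interpolation=cv2.INTER_CUBIC); b=cv2.resize(s[100:280,180:340],(400,450),interpolation=cv2.INTER_CUBIC)
o=np.zeros((450,800,3),np.uint8); o[:360,:400]=a; o[:,400:]=b; cv2.imwrite("pics/crop1.png",o)
E
python3 m.py
```

```text
tray [ 0.5601  0.1084 -0.0887] 0.024
tray [ 0.5636  0.1076 -0.0995] 0.043
tray [ 0.5617  0.1087 -0.077 ] 0.041
rack [ 0.5446 -0.162  -0.0868] 0.213
rack [ 0.5467 -0.1626 -0.0802] 0.051
rack [ 0.5457 -0.1624 -0.0664] 0.137
station [ 0.5176 -0.3984  0.005 ] 0.072
station [ 0.5219 -0.3974 -0.0129] 0.058
station [ 5.212e-01 -3.971e-01  4.000e-04] 0.066
hood [ 0.4595  0.3941 -0.0345] 0.034
hood [ 0.4627  0.3923 -0.0317] 0.042
hood [ 0.4618  0.3947 -0.0198] 0.045
jar scene [0.748 0.031 0.   ]
jar top [0.745 0.032 0.   ]
can scene [0.704 0.247 0.   ]
can top [0.709 0.252 0.   ]
tin scene [ 0.759 -0.156  0.   ]
tin top [ 0.756 -0.165  0.   ]
```

View pics/crop1.png

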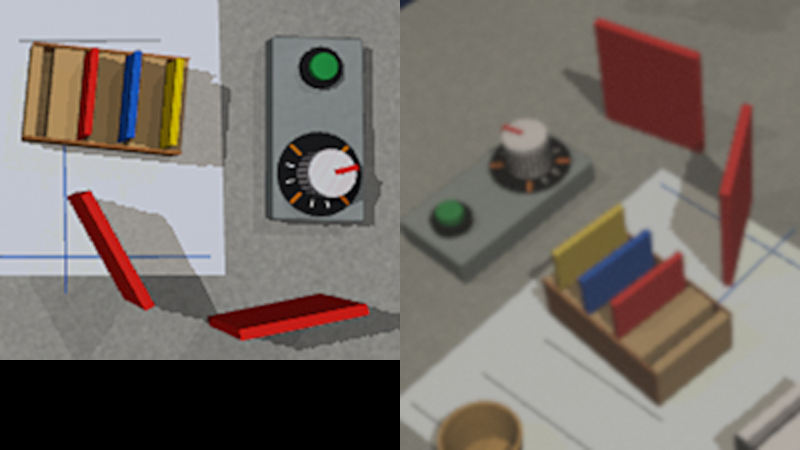

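The rack red is clearly the smallest; the two free ones are larger. So red, blue and yellow get moved. The pointer is at about stop 1. I'll move above red first.

```bash
cat > t.py <<'E'
from h import *
import sys
RK=(0.546,-0.1622,-0.083); TR=(0.5620,0.1080,-0.094)
def slot(F,s,z): c=place(np.array([[0,s,z]]),F)[0]; go(*c,F[2]+np.pi/2)
if __name__=="__main__":
    slot(RK if sys.argv[1]=="r" else TR,float(sys.argv[2])/1000,float(sys.argv[3]))
E
python3 t.py r 22 0.25
```

```text
mm tool [ 431.6 -259.7  -23.3] units [ 21.58 -12.98  -1.16] turn units [0.   0.   7.66]
```

```bash
python3 -m handwheel '[[0.9,-0.54,-0.6,0,0,0],[0.9,-0.54,-0.6,0,0,0],[0.9,-0.54,0,0,0,0],[0.9,-0.54,0,0,0,0],[0.9,-0.54,0,0,0,0],[0.9,-0.54,0,0,0,0],[0.9,-0.54,0,0,0,0],[0.9,-0.54,0,0,0,0]]' 0.37 25
python3 -m handwheel '[[0.9,-0.54,0,0,0,0],[0.9,-0.54,0,0,0,0],[0.9,-0.54,0,0,0,0],[0.9,-0.54,0,0,0,0],[0.9,-0.54,0,0,0,0],[0.9,-0.54,0,0,0,0],[0.9,-0.54,0,0,0,0],[0.9,-0.54,0,0,0,0]]'
python3 -m handwheel '[[0.9,-0.54,0,0,0,0],[0.9,-0.54,0,0,0,0],[0.9,-0.54,0,0,0,0],[0.9,-0.54,0,0,0,0],[0.9,-0.54,0,0,0,0],[0.9,-0.54,0,0,0,0],[0.9,-0.54,0,0,0,0],[0.6,-0.3,0,0,0,0]]'
python3 -m handwheel '[[0,0,0,0,0,0.96],[0,0,0,0,0,0.96],[0,0,0,0,0,0.96],[0,0,0,0,0,0.96],[0,0,0,0,0,0.96],[0,0,0,0,0,0.96],[0,0,0,0,0,0.96],[0,0,0,0,0,0.96]]'
python3 -m handwheel '[[0,0,0,0,0,0]]'
python3 t.py r 22 0.076
```

```text
clock: 3.27
position: [0.3651, -0.4208, 0.2509]
ee_rot: [3.062, 0.703, 0.0]
force: [1.1, -0.6, 0.3]
width: 0.47
gripper_force: 0.0
clock: 3.93
position: [0.457, -0.2802, 0.2509]
ee_rot: [3.062, 0.703, 0.0]
force: [0.1, -0.4, 0.5]
width: 0.364
gripper_force: 0.0
clock: 4.6
position: [0.5461, -0.1451, 0.2508]
ee_rot: [-3.06, -0.707, -0.001]
force: [0.1, 0.1, -0.4]
width: 0.374
gripper_force: 0.0
clock: 5.27
position: [0.545, -0.148, 0.2508]
ee_rot: [3.138, -0.139, -0.0]
force: [-0.3, 0.8, -0.0]
width: 0.37
gripper_force: 0.0
clock: 5.35
position: [0.545, -0.1479, 0.2508]
ee_rot: [3.138, -0.138, 0.0]
force: [-0.0, -0.1, 0.7]
width: 0.372
gripper_force: 0.0
mm tool [  2.1  -7.9 174.8] units [ 0.11 -0.39  8.74] turn units [ 0.   -0.   -0.07]
```

```bash
python3 -m handwheel '[[0.11,-0.39,0,0,0,-0.07],[0,0,1,0,0,0],[0,0,1,0,0,0],[0,0,1,0,0,0],[0,0,1,0,0,0],[0,0,1,0,0,0],[0,0,1,0,0,0]]'
python3 t.py r 22 0.076
python3 -m handwheel '[[0,0,0.7,0,0,0],[0,0,0.7,0,0,0],[0,0,0.7,0,0,0],[0,0,0.6,0,0,0],[0,0,0,0,0,0]]'
python3 t.py r 22 0.076
python3 -m handwheel '[[0,0,0,0,0,0],[0,0,0,0,0,0],[0,0,0,0,0,0],[0,0,0,0,0,0],[0,0,0,0,0,0],[0,0,0,0,0,0],[0,0,0,0,0,0],[0,0,0,0,0,0]]' 0 25
python3 -c "
from h import *
g=get_image('top')['image'][:,:,::-1];s=get_image('scene')['image'][:,:,::-1]
cv2.imwrite('pics/g1.png',np.hstack([cv2.resize(g[180:330,300:450],(400,400)),cv2.resize(s[130:280,200:350],(400,400))]))"
```

```text
clock: 5.93
position: [0.5482, -0.1393, 0.1299]
ee_rot: [-3.139, 0.12, -0.001]
force: [0.1, -0.2, 0.8]
width: 0.369
gripper_force: 0.0
mm tool [-0.3  1.  53.9] units [-0.02  0.05  2.69] turn units [-0.   -0.01  0.09]
clock: 6.35
position: [0.5467, -0.1391, 0.0745]
ee_rot: [-3.138, 0.12, 0.006]
force: [-0.4, -0.5, -0.2]
width: 0.373
gripper_force: 0.0
mm tool [ 1.2  1.1 -1.5] units [ 0.06  0.06 -0.07] turn units [-0.01  0.05  0.09]
clock: 7.02
position: [0.5484, -0.1401, 0.0774]
ee_rot: [3.139, -0.125, 0.002]
force: [-1.0, -0.3, 5.9]
width: 0.086
gripper_force: 25.0
```

View pics/g1.png

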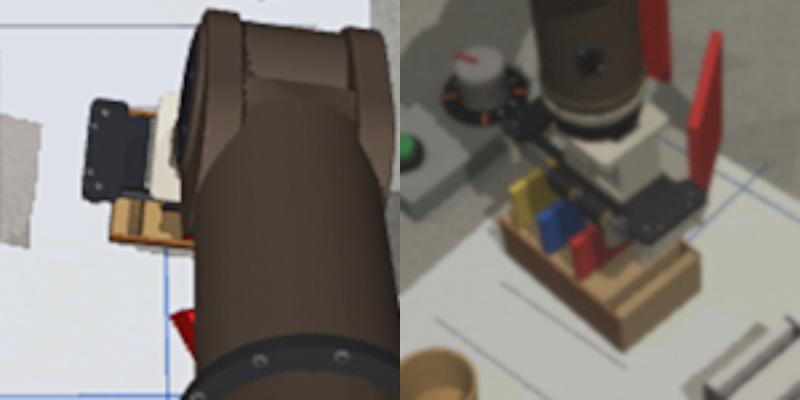

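Gripped: the opening reads 8 mm at 25 N, and the view shows the fingers on the red panel. Lifting and carrying it to the tray.

```bash
python3 -m handwheel '[[0,0,-0.5,0,0,0],[0,0,-1,0,0,0],[0,0,-1,0,0,0],[0,0,-1,0,0,0],[0,0,-1,0,0,0],[0,0,-1,0,0,0],[0,0,-1,0,0,0],[0,0,-1,0,0,0]]'
python3 t.py t 66 0.23
```

```text
clock: 7.78
position: [0.5475, -0.1397, 0.2282]
ee_rot: [-3.139, 0.125, 0.0]
force: [0.0, -0.3, -2.3]
width: 0.085
gripper_force: 25.0
mm tool [  -4.2 -314.1   -1.7] units [ -0.21 -15.7   -0.09] turn units [-0.    0.    0.21]
```

```bash
python3 -m handwheel '[[0,-1,0,0,0,0.2],[0,-1,0,0,0,0],[0,-1,0,0,0,0],[0,-1,0,0,0,0],[0,-1,0,0,0,0],[0,-1,0,0,0,0],[0,-1,0,0,0,0],[0,-1,0,0,0,0]]'
python3 -m handwheel '[[0,-1,0,0,0,0],[0,-1,0,0,0,0],[0,-1,0,0,0,0],[0,-1,0,0,0,0],[0,-1,0,0,0,0],[0,-1,0,0,0,0],[0,-0.5,0,0,0,0],[0,0,0,0,0,0]]'
python3 t.py t 66 0.15
```

```text
clock: 8.45
position: [0.5622, 0.0204, 0.2272]
ee_rot: [3.138, -0.147, -0.0]
force: [-0.3, -0.5, -1.4]
width: 0.084
gripper_force: 25.0
clock: 9.12
position: [0.5742, 0.1519, 0.2269]
ee_rot: [-3.137, 0.141, 0.001]
force: [-0.7, -0.4, -0.7]
width: 0.09
gripper_force: 25.0
mm tool [ -7.9 -21.1  76.9] units [-0.39 -1.06  3.85] turn units [-0.02  0.01  0.06]
```

Align, go down to just above the blocks, then check from both cameras.

```bash
python3 -m handwheel '[[-0.39,-1,0,0,0,0.04],[0,-0.06,0.7,0,0,0],[0,0,1,0,0,0],[0,0,1,0,0,0],[0,0,0.9,0,0,0],[0,0,0,0,0,0],[0,0,0,0,0,0]]'
python3 t.py t 66 0.078
python3 t.py t 66 0.078
python3 -c "
from h import *
S=get_image('scene');T=get_image('top');g=T['image'][:,:,::-1];s=S['image'][:,:,::-1]
for y in(66,22,-22,-66):
  print(y,*[np.round(proj(S,place(np.array([[x,y/1000,.056]]),(0.5620,0.1080,-0.094))[0])[0]) for x in(-.049,.049)])
cv2.imwrite('pics/g2.png',np.hstack([cv2.resize(g[180:300,190:310],(400,400)),cv2.resize(s[210:340,300:430],(400,400),interpolation=cv2.INTER_CUBIC)]))"
```

```text
clock: 9.7
position: [0.5685, 0.1689, 0.1544]
ee_rot: [3.136, -0.153, -0.003]
force: [-0.1, -0.4, -0.7]
width: 0.09
gripper_force: 25.0
mm tool [-0.6 -4.8 76.4] units [-0.03 -0.24  3.82] turn units [ 0.02  0.03 -0.05]
mm tool [-0.6 -4.8 76.4] units [-0.03 -0.24  3.82] turn units [ 0.02  0.03 -0.05]
66 [391. 288.] [361. 315.]
22 [376. 276.] [347. 302.]
-22 [362. 265.] [333. 290.]
-66 [348. 254.] [319. 278.]
```

View pics/g2.png

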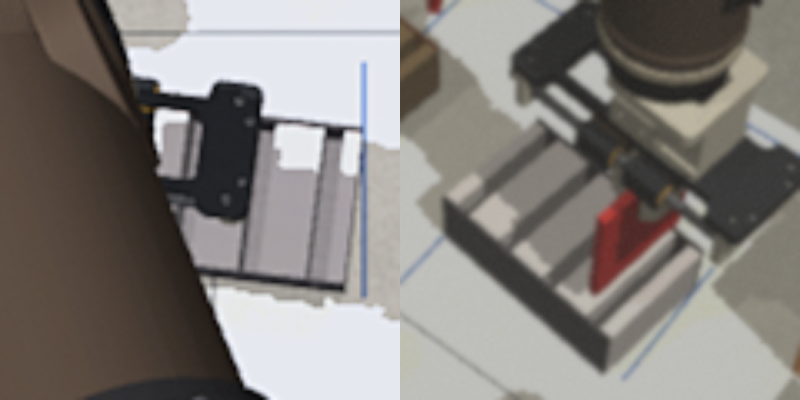

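Red hangs above the outer tray slot, with its lower edge at crop (600,290). It needs about 5 mm more towards +y.

```bash
python3 -m handwheel '[[0,-0.24,0,0,0,0],[0,0,0,0,0,0],[0,0,0,0,0,0]]'
python3 t.py t 66 0.078
python3 -m handwheel '[[0,0,0,0,0,0]]'
python3 t.py t 66 0.078
python3 -m handwheel '[[0,0,0,0,0,0]]'
python3 t.py t 66 0.078
```

```text
clock: 10.05
position: [0.5698, 0.1762, 0.1556]
ee_rot: [-3.137, 0.15, -0.002]
force: [-0.3, -1.2, -1.2]
width: 0.087
gripper_force: 25.0
mm tool [-1.5  2.7 77.6] units [-0.07  0.14  3.88] turn units [-0.01 -0.02 -0.02]
clock: 10.13
position: [0.5696, 0.1757, 0.1552]
ee_rot: [-3.138, 0.151, -0.001]
force: [0.3, -0.2, -0.5]
width: 0.087
gripper_force: 25.0
mm tool [-1.3  2.1 77.2] units [-0.06  0.11  3.86] turn units [-0.   -0.01 -0.03]
clock: 10.22
position: [0.5695, 0.1755, 0.155]
ee_rot: [3.138, -0.151, 0.001]
force: [-0.1, 1.0, -1.1]
width: 0.085
gripper_force: 25.0
mm tool [-1.1  1.9 77. ] units [-0.06  0.1   3.85] turn units [-0.   -0.   -0.03]
```

```bash
python3 -m handwheel '[[-0.05,0.09,0,0,0,0],[0,0,0.6,0,0,0],[0,0,0.5,0,0,0],[0,0,0,0,0,0],[0,0,0,0,0,0]]'
python3 t.py t 66 0.078
python3 -m handwheel '[[0,0,0.4,0,0,0],[0,0,0.4,0,0,0],[0,0,0,0,0,0]]'
python3 t.py t 66 0.078
```

```text
clock: 10.63
position: [0.5676, 0.1735, 0.132]
ee_rot: [3.137, -0.151, -0.003]
force: [0.6, -0.0, -1.1]
width: 0.086
gripper_force: 25.0
mm tool [ 0.7 -0.4 54. ] units [ 0.03 -0.02  2.7 ] turn units [ 0.01  0.03 -0.03]
clock: 10.88
position: [0.5674, 0.1734, 0.115]
ee_rot: [3.137, -0.151, -0.003]
force: [-1.1, -0.7, -2.0]
width: 0.088
gripper_force: 25.0
mm tool [ 0.9 -0.4 37. ] units [ 0.04 -0.02  1.85] turn units [ 0.02  0.03 -0.03]
```

No contact, and the panel bottom is already below the block tops. Seating it and releasing.

```bash
python3 -m handwheel '[[0,0,0.5,0,0,0],[0,0,0.5,0,0,0],[0,0,0.5,0,0,0],[0,0,0.25,0,0,0],[0,0,0,0,0,0],[0,0,0,0,0,0]]'
python3 -m handwheel '[[0,0,0,0,0,0],[0,0,0,0,0,0],[0,0,0,0,0,0],[0,0,0,0,0,0],[0,0,0,0,0,0]]' 0.37
python3 t.py t 66 0.23
```

```text
clock: 11.38
position: [0.568, 0.1737, 0.0812]
ee_rot: [3.138, -0.151, -0.001]
force: [0.2, -0.0, -1.3]
width: 0.086
gripper_force: 25.0
clock: 11.8
position: [0.5685, 0.1738, 0.0821]
ee_rot: [-3.138, 0.151, -0.001]
force: [0.2, -0.0, -0.0]
width: 0.363
gripper_force: 0.0
mm tool [-2.000e-01  1.000e-01 -1.479e+02] units [-0.01  0.01 -7.4 ] turn units [-0.   -0.01 -0.03]
```

```bash
python3 -m handwheel '[[0,0,-0.5,0,0,0],[0,0,-1,0,0,0],[0,0,-1,0,0,0],[0,0,-1,0,0,0],[0,0,-1,0,0,0],[0,0,-1,0,0,0],[0,0,-1,0,0,0],[0,0,-1,0,0,0]]'
python3 t.py r -22 0.23
python3 -m handwheel '[[0,1,0,0,0,0],[0,1,0,0,0,0],[0,1,0,0,0,0],[0,1,0,0,0,0],[0,1,0,0,0,0],[0,1,0,0,0,0],[0,1,0,0,0,0],[0,1,0,0,0,0]]'
python3 -m handwheel '[[0,1,0,0,0,0],[0,1,0,0,0,0],[0,1,0,0,0,0],[0,1,0,0,0,0],[0,1,0,0,0,0],[0,1,0,0,0,0],[0,1,0,0,0,0],[0,1,0,0,0,0]]'
python3 -m handwheel '[[0,0.9,0,0,0,0],[0,0.9,0,0,0,0],[0,0,0,0,0,-0.1],[0,0,0,0,0,0]]'
python3 t.py r -22 0.076
```

```text
clock: 12.47
position: [0.5681, 0.1738, 0.2337]
ee_rot: [-3.138, 0.151, -0.001]
force: [0.5, -0.9, 0.2]
width: 0.371
gripper_force: 0.0
mm tool [ 10.6 358.5   3.6] units [ 0.53 17.93  0.18] turn units [-0.   -0.01 -0.19]
clock: 13.13
position: [0.5526, 0.0136, 0.2327]
ee_rot: [-3.138, 0.151, -0.001]
force: [0.5, -0.4, 0.4]
width: 0.372
gripper_force: 0.0
clock: 13.8
position: [0.5373, -0.1456, 0.2327]
ee_rot: [3.138, -0.151, 0.001]
force: [0.4, 0.1, 0.8]
width: 0.369
gripper_force: 0.0
clock: 14.13
position: [0.5338, -0.1814, 0.2324]
ee_rot: [3.138, -0.143, 0.001]
force: [0.4, 0.4, -0.4]
width: 0.373
gripper_force: 0.0
mm tool [ 10.5   1.7 156.4] units [0.52 0.09 7.82] turn units [ 0.   -0.01 -0.11]
```

```bash
python3 -m handwheel '[[0.52,0.09,0,0,0,-0.1],[0,0,1,0,0,0],[0,0,1,0,0,0],[0,0,1,0,0,0],[0,0,1,0,0,0],[0,0,1,0,0,0],[0,0,0,0,0,0]]'
python3 t.py r -22 0.076
```

```text
clock: 14.72
position: [0.5423, -0.181, 0.1286]
ee_rot: [-3.137, 0.126, 0.008]
force: [-1.0, 0.5, 0.0]
width: 0.372
gripper_force: 0.0
mm tool [ 2.4  3.  52.6] units [0.12 0.15 2.63] turn units [-0.02  0.08  0.04]
```

```bash
python3 -m handwheel '[[0.1,0.15,0.6,0,0,0],[0,0,0.6,0,0,0],[0,0,0.7,0,0,0],[0,0,0.7,0,0,0],[0,0,0,0,0,0]]'
python3 t.py r -22 0.076
python3 -m handwheel '[[0,0,0,0,0,0],[0,0,0,0,0,0],[0,0,0,0,0,0],[0,0,0,0,0,0],[0,0,0,0,0,0],[0,0,0,0,0,0],[0,0,0,0,0,0],[0,0,0,0,0,0]]' 0 25
python3 -m handwheel '[[0,0,-0.5,0,0,0],[0,0,-1,0,0,0],[0,0,-1,0,0,0],[0,0,-1,0,0,0],[0,0,-1,0,0,0],[0,0,-1,0,0,0],[0,0,-1,0,0,0],[0,0,-1,0,0,0]]'
python3 t.py t 22 0.23
```

```text
clock: 15.13
position: [0.5454, -0.1859, 0.0784]
ee_rot: [-3.138, 0.128, 0.003]
force: [-1.1, -0.1, -0.7]
width: 0.371
gripper_force: 0.0
mm tool [-1.4 -1.7  2.4] units [-0.07 -0.08  0.12] turn units [-0.01  0.03  0.02]
clock: 15.8
position: [0.5466, -0.1858, 0.0805]
ee_rot: [-3.139, 0.128, -0.002]
force: [-1.1, 3.3, 5.7]
width: 0.087
gripper_force: 25.0
clock: 16.47
position: [0.5454, -0.1869, 0.2313]
ee_rot: [3.138, -0.13, -0.0]
force: [0.5, -1.0, -0.6]
width: 0.084
gripper_force: 25.0
mm tool [  -7.7 -317.3    1.1] units [ -0.38 -15.86   0.06] turn units [0.01 0.   0.16]
```

```bash
python3 -m handwheel '[[-0.38,-1,0,0,0,0.16],[0,-1,0,0,0,0],[0,-1,0,0,0,0],[0,-1,0,0,0,0],[0,-1,0,0,0,0],[0,-1,0,0,0,0],[0,-1,0,0,0,0],[0,-1,0,0,0,0]]'
python3 -m handwheel '[[0,-1,0,0,0,0],[0,-1,0,0,0,0],[0,-1,0,0,0,0],[0,-1,0,0,0,0],[0,-1,0,0,0,0],[0,-1,0,0,0,0],[0,-0.9,0,0,0,0],[0,-0.9,0,0,0,0]]'
python3 -m handwheel '[[0,0,0.8,0,0,0],[0,0,0.8,0,0,0],[0,0,0.8,0,0,0],[0,0,0.8,0,0,0],[0,0,0,0,0,0],[0,0,0,0,0,0]]'
python3 t.py t 22 0.15
```

```text
clock: 17.13
position: [0.5529, -0.0261, 0.2303]
ee_rot: [3.137, -0.148, 0.0]
force: [-0.0, 0.4, -0.8]
width: 0.087
gripper_force: 25.0
clock: 17.8
position: [0.5676, 0.1292, 0.2303]
ee_rot: [3.137, -0.147, 0.0]
force: [-0.0, 0.6, -0.7]
width: 0.086
gripper_force: 25.0
clock: 18.3
position: [0.5672, 0.1282, 0.1657]
ee_rot: [3.137, -0.147, -0.002]
force: [-0.4, 0.3, -0.3]
width: 0.086
gripper_force: 25.0
mm tool [-3.3 -1.4 15.7] units [-0.16 -0.07  0.78] turn units [0.01 0.02 0.  ]
```

```bash
python3 -m handwheel '[[-0.16,-0.07,0,0,0,0],[0,0,0.8,0,0,0],[0,0,0.8,0,0,0],[0,0,0,0,0,0],[0,0,0,0,0,0],[0,0,0,0,0,0]]'
python3 t.py t 22 0.08
python3 -m handwheel '[[0,0,0.4,0,0,0],[0,0,0.4,0,0,0],[0,0,0,0,0,0]]'
python3 t.py t 22 0.08
```

```text
clock: 18.8
position: [0.5653, 0.1308, 0.1351]
ee_rot: [-3.138, 0.147, -0.003]
force: [0.4, 0.4, -0.7]
width: 0.088
gripper_force: 25.0
mm tool [-1.2  1.  55.1] units [-0.06  0.05  2.76] turn units [-0.01 -0.02  0.01]
clock: 19.05
position: [0.5638, 0.1302, 0.1164]
ee_rot: [3.137, -0.147, -0.003]
force: [-0.4, 0.1, -0.7]
width: 0.086
gripper_force: 25.0
mm tool [ 0.3  0.3 36.4] units [0.02 0.01 1.82] turn units [0.01 0.02 0.01]
```

```bash
python3 -m handwheel '[[0,0,0.5,0,0,0],[0,0,0.5,0,0,0],[0,0,0.5,0,0,0],[0,0,0.3,0,0,0],[0,0,0,0,0,0],[0,0,0,0,0,0]]'
python3 -m handwheel '[[0,0,0,0,0,0],[0,0,0,0,0,0],[0,0,0,0,0,0],[0,0,0,0,0,0],[0,0,0,0,0,0]]' 0.37
python3 -m handwheel '[[0,0,-0.5,0,0,0],[0,0,-1,0,0,0],[0,0,-1,0,0,0],[0,0,-1,0,0,0],[0,0,-1,0,0,0],[0,0,-1,0,0,0],[0,0,-1,0,0,0],[0,0,-1,0,0,0]]'
python3 -m handwheel '[[0.5,1,0,0,0,-0.18],[0,1,0,0,0,0],[0,1,0,0,0,0],[0,1,0,0,0,0],[0,1,0,0,0,0],[0,1,0,0,0,0],[0,1,0,0,0,0],[0,1,0,0,0,0]]'
python3 -m handwheel '[[0,1,0,0,0,0],[0,1,0,0,0,0],[0,1,0,0,0,0],[0,1,0,0,0,0],[0,1,0,0,0,0],[0,1,0,0,0,0],[0,1,0,0,0,0],[0,1,0,0,0,0]]'
python3 -m handwheel '[[0,0.9,0,0,0,0],[0,0.9,0,0,0,0],[0,0,0,0,0,0],[0,0,0,0,0,0]]'
python3 t.py r -66 0.076
```

```text
clock: 19.55
position: [0.5643, 0.1304, 0.0809]
ee_rot: [3.138, -0.147, -0.002]
force: [-0.3, -0.1, -0.2]
width: 0.086
gripper_force: 25.0
clock: 19.97
position: [0.5647, 0.1305, 0.0819]
ee_rot: [-3.138, 0.147, -0.0]
force: [0.1, -0.2, -0.4]
width: 0.36
gripper_force: 0.0
clock: 20.63
position: [0.5644, 0.1305, 0.2337]
ee_rot: [-3.138, 0.147, -0.001]
force: [-0.0, -0.2, -0.5]
width: 0.369
gripper_force: 0.0
clock: 21.3
position: [0.5611, -0.0308, 0.2327]
ee_rot: [-3.139, 0.127, -0.001]
force: [0.5, 0.1, 0.2]
width: 0.37
gripper_force: 0.0
clock: 21.97
position: [0.5482, -0.1903, 0.2327]
ee_rot: [3.139, -0.127, 0.001]
force: [-0.4, 0.7, 0.3]
width: 0.372
gripper_force: 0.0
clock: 22.3
position: [0.5452, -0.2261, 0.2323]
ee_rot: [3.139, -0.131, 0.001]
force: [-1.3, 2.0, 0.3]
width: 0.372
gripper_force: 0.0
mm tool [ -4.6   2.2 156.3] units [-0.23  0.11  7.82] turn units [ 0.   -0.01 -0.  ]
```

```bash
python3 -m handwheel '[[-0.23,0.11,0,0,0,0],[0,0,1,0,0,0],[0,0,1,0,0,0],[0,0,1,0,0,0],[0,0,1,0,0,0],[0,0,1,0,0,0],[0,0,0,0,0,0],[0,0,0,0,0,0]]'
python3 t.py r -66 0.076
```

```text
clock: 22.97
position: [0.5402, -0.2258, 0.1315]
ee_rot: [-3.138, 0.125, 0.003]
force: [0.4, 0.1, -0.2]
width: 0.372
gripper_force: 0.0
mm tool [ 0.6  2.2 55.5] units [0.03 0.11 2.77] turn units [-0.01  0.03  0.05]
```

```bash
python3 -m handwheel '[[0,0.11,0.6,0,0,0],[0,0,0.6,0,0,0],[0,0,0.7,0,0,0],[0,0,0.8,0,0,0],[0,0,0,0,0,0]]'
python3 t.py r -66 0.076
python3 -m handwheel '[[0,0,0,0,0,0],[0,0,0,0,0,0],[0,0,0,0,0,0],[0,0,0,0,0,0],[0,0,0,0,0,0],[0,0,0,0,0,0],[0,0,0,0,0,0],[0,0,0,0,0,0]]' 0 25
python3 -m handwheel '[[0,0,-0.5,0,0,0],[0,0,-1,0,0,0],[0,0,-1,0,0,0],[0,0,-1,0,0,0],[0,0,-1,0,0,0],[0,0,-1,0,0,0],[0,0,-1,0,0,0],[0,0,-1,0,0,0]]'
python3 t.py t -22 0.23
```

```text
clock: 23.38
position: [0.5396, -0.2288, 0.0761]
ee_rot: [-3.138, 0.127, 0.004]
force: [-1.2, -0.3, 1.0]
width: 0.372
gripper_force: 0.0
mm tool [ 0.9 -0.9  0. ] units [ 0.04 -0.04  0.  ] turn units [-0.01  0.03  0.03]
clock: 24.05
position: [0.5412, -0.2293, 0.0786]
ee_rot: [3.139, -0.127, 0.002]
force: [-0.6, 0.7, 6.3]
width: 0.091
gripper_force: 25.0
clock: 24.72
position: [0.5402, -0.2293, 0.2293]
ee_rot: [3.139, -0.127, -0.0]
force: [0.3, 0.4, -1.0]
width: 0.084
gripper_force: 25.0
mm tool [  -5.8 -315.9   -0.7] units [ -0.29 -15.8   -0.04] turn units [0.   0.   0.19]
```

```bash
python3 -m handwheel '[[-0.35,-1,0,0,0,0.19],[0,-1,0,0,0,0],[0,-1,0,0,0,0],[0,-1,0,0,0,0],[0,-1,0,0,0,0],[0,-1,0,0,0,0],[0,-1,0,0,0,0],[0,-1,0,0,0,0]]'
python3 -m handwheel '[[0,-1,0,0,0,0],[0,-1,0,0,0,0],[0,-1,0,0,0,0],[0,-1,0,0,0,0],[0,-1,0,0,0,0],[0,-1,0,0,0,0],[0,-0.9,0,0,0,0],[0,-0.9,0,0,0,0]]'
python3 -m handwheel '[[0,0,0.8,0,0,0],[0,0,0.8,0,0,0],[0,0,0.8,0,0,0],[0,0,0.8,0,0,0],[0,0,0,0,0,0],[0,0,0,0,0,0]]'
python3 t.py t -22 0.15
```

```text
clock: 25.38
position: [0.5481, -0.0685, 0.2283]
ee_rot: [3.138, -0.148, 0.0]
force: [0.6, 0.1, 0.1]
width: 0.083
gripper_force: 25.0
clock: 26.05
position: [0.5628, 0.0868, 0.2282]
ee_rot: [3.138, -0.148, -0.0]
force: [-0.4, -1.2, -0.5]
width: 0.082
gripper_force: 25.0
clock: 26.55
position: [0.5625, 0.0857, 0.1637]
ee_rot: [3.138, -0.148, -0.002]
force: [0.7, -0.5, -0.3]
width: 0.081
gripper_force: 25.0
mm tool [-2.6 -0.1 13.7] units [-0.13 -0.01  0.69] turn units [ 0.01  0.02 -0.  ]
```

```bash
python3 -m handwheel '[[-0.13,0,0,0,0,0],[0,0,0.8,0,0,0],[0,0,0.7,0,0,0],[0,0,0,0,0,0],[0,0,0,0,0,0],[0,0,0,0,0,0]]'
python3 t.py t -22 0.08
python3 -m handwheel '[[0,0,0.4,0,0,0],[0,0,0.4,0,0,0],[0,0,0,0,0,0]]'
python3 t.py t -22 0.08
```

```text
clock: 27.05
position: [0.5612, 0.0864, 0.1351]
ee_rot: [-3.138, 0.148, -0.003]
force: [0.7, -0.6, -0.9]
width: 0.086
gripper_force: 25.0
mm tool [-1.3  0.4 55.1] units [-0.06  0.02  2.76] turn units [-0.01 -0.02 -0.  ]
clock: 27.3
position: [0.5597, 0.086, 0.1164]
ee_rot: [3.138, -0.148, -0.003]
force: [-0.7, -1.5, 0.3]
width: 0.085
gripper_force: 25.0
mm tool [ 0.3 -0.2 36.4] units [ 0.02 -0.01  1.82] turn units [ 0.01  0.02 -0.  ]
```

```bash
python3 -m handwheel '[[0,0,0.5,0,0,0],[0,0,0.5,0,0,0],[0,0,0.5,0,0,0],[0,0,0.3,0,0,0],[0,0,0,0,0,0],[0,0,0,0,0,0]]'
python3 -m handwheel '[[0,0,0,0,0,0],[0,0,0,0,0,0],[0,0,0,0,0,0],[0,0,0,0,0,0],[0,0,0,0,0,0]]' 0.37
python3 -m handwheel '[[0,0,-0.5,0,0,0],[0,0,-1,0,0,0],[0,0,-1,0,0,0],[0,0,-1,0,0,0],[0,0,-1,0,0,0],[0,0,-1,0,0,0],[0,0,-1,0,0,0],[0,0,-1,0,0,0]]'
python3 -m handwheel '[[0,1,0,0,0,0],[0,1,0,0,0,0],[0,1,0,0,0,0],[0,1,0,0,0,0],[0,1,0,0,0,0],[0,1,0,0,0,0],[0,1,0,0,0,0],[0,1,0,0,0,0]]' 1
python3 -m handwheel '[[0,1,0,0,0,0],[0,1,0,0,0,0],[0,1,0,0,0,0],[0,1,0,0,0,0],[0,1,0,0,0,0],[0,1,0,0,0,0],[0,1,0,0,0,0],[0,1,0,0,0,0]]'
cat > l.py <<'E'
from h import *
import sys
S=get_image('scene');T=get_image('top');g=T['image'][:,:,::-1];s=S['image'][:,:,::-1]
a=cv2.resize(g[180:300,190:310],(400,400),interpolation=cv2.INTER_CUBIC);b=cv2.resize(s[210:340,300:430],(400,400),interpolation=cv2.INTER_CUBIC)
cv2.imwrite(sys.argv[1],np.hstack([a,b]))
for n in('top','scene'): print(n,[(round(r['score'],2),np.round([r['point'][0]*640,r['point'][1]*480])) for r in place_of('sleeve_grip',n)[:2]])
E
python3 l.py pics/g3.png
```

```text
clock: 27.8
position: [0.5601, 0.0861, 0.0811]
ee_rot: [3.138, -0.148, -0.002]
force: [0.7, -0.2, -0.4]
width: 0.086
gripper_force: 25.0
clock: 28.22
position: [0.5607, 0.0862, 0.082]
ee_rot: [-3.138, 0.148, -0.001]
force: [0.1, -0.5, -0.3]
width: 0.362
gripper_force: 0.0
clock: 28.88
position: [0.5603, 0.0862, 0.2337]
ee_rot: [-3.138, 0.148, -0.001]
force: [-0.4, -0.0, 0.1]
width: 0.371
gripper_force: 0.0
clock: 29.55
position: [0.5452, -0.074, 0.2327]
ee_rot: [-3.138, 0.148, -0.001]
force: [0.4, -1.1, -0.5]
width: 0.903
gripper_force: 0.0
clock: 30.22
position: [0.5302, -0.2333, 0.2327]
ee_rot: [3.138, -0.148, 0.001]
force: [0.6, 0.3, 0.4]
width: 1.0
gripper_force: 0.0
top []
scene [(0.89, array([228., 155.])), (0.57, array([274., 330.]))]
```

View pics/g3.png

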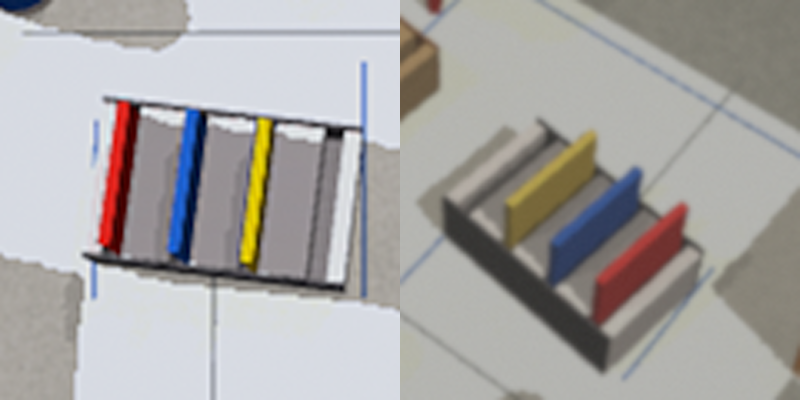

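All three panels stand upright in the tray slots, at crop (115,175), (187,185) and (257,190). The sleeve is next.

```bash
python3 - <<'E'
from h import *
G={n:get_image(n) for n in("top","scene")}
print([onplane(G["top"],(497.7,286),.065),onplane(G["scene"],(229.5,157.1),.065),onplane(G["scene"],(228,155),.065)])
for n,f,c in(("top","pics/top0.png",(497,286)),("scene","pics/scene0.png",(230,157))):
    im=cv2.imread(f).astype(int); b,g,r=im[...,0],im[...,1],im[...,2]
    m=(r-np.maximum(g,b)>60); m[:c[1]-16]=0; m[c[1]+16:]=0; m[:,:c[0]-20]=0; m[:,c[0]+20:]=0
    if n=="scene": print("red px",np.argwhere(m)[:,::-1].tolist())
    else:
        P=np.array([onplane(G[n],(x,y),.08)[:2] for y,x in np.argwhere(m)]); print(len(P),P.mean(0),P.min(0),P.max(0))
    hsv=cv2.cvtColor(im.astype(np.uint8),cv2.COLOR_BGR2HSV)
    # start button
    gm=(g-np.maximum(r,b)>30); ys,xs=np.nonzero(gm[c[1]-80:c[1]+60,c[0]-60:c[0]+60]); 
    print(n,"green centroid",onplane(G[n],(xs.mean()+c[0]-60,ys.mean()+c[1]-80),.045))
go(.471,-.397,.25,np.pi/2)
E
```

```text
[array([ 0.47172804, -0.40624695,  0.065     ]), array([ 0.4697531 , -0.39758379,  0.065     ]), array([ 0.46675533, -0.40664246,  0.065     ])]
62 [ 0.47007165 -0.39814046] [ 0.44031186 -0.42488602] [ 0.49854689 -0.35796316]
top green centroid [ 0.58735228 -0.40041744  0.045     ]
red px [[223, 151], [224, 151], [225, 151], [225, 152], [226, 152], [227, 152]]
scene green centroid [ 0.58007923 -0.40311223  0.045     ]
mm tool [-44.  170.7 -18. ] units [-2.2   8.53 -0.9 ] turn units [-0.01 -0.01 -1.33]
```

```bash
python3 - <<'E'
from h import *
G={n:get_image(n) for n in("top","scene")}
for n,f,c in(("top","pics/top0.png",(497,286)),("scene","pics/scene0.png",(230,157))):
    im=cv2.imread(f).astype(int); b,g,r=im[...,0],im[...,1],im[...,2]
    m=(r-g>(70 if n=="top" else 50))&(abs(g-b)<(35)); m[:c[1]-20]=0; m[c[1]+20:]=0; m[:,:c[0]-22]=0; m[:,c[0]+22:]=0
    P=np.array([onplane(G[n],(x,y),.08)[:2] for y,x in np.argwhere(m)]); print(n,len(P),P.mean(0),P.min(0),P.max(0))
    d=P-[.470,-.401]; print(np.degrees(np.arctan2(-d[:,1],d[:,0])).round())
    w=(np.minimum(np.minimum(r,g),b)>150); w[:c[1]-20]=0; w[c[1]+20:]=0; w[:,:c[0]-22]=0; w[:,c[0]+22:]=0
    P=np.array([onplane(G[n],(x,y),.08)[:2] for y,x in np.argwhere(w)]); print("white",len(P),np.median(P,0) if len(P) else "")
E
```

```text
top 31 [ 0.47522467 -0.41334741] [ 0.47115256 -0.42488602] [ 0.48005016 -0.40187115]
[63. 65. 60. 63. 66. 68. 70. 71. 29. 43. 53. 59. 64. 67. 70. 72. 74. 75.
 76. 15. 42. 57. 65. 69. 73. 75. 77. 37. 68. 76. 79.]
white 406 [ 0.46932836 -0.39553823]
scene 8 [ 0.47252555 -0.41207961] [ 0.46972729 -0.42034082] [ 0.47579045 -0.40419656]
[81. 71. 74. 79. 87. 66. 74. 95.]
white 87 [ 0.46810108 -0.39028759]
```

```bash
python3 -m handwheel '[[-0.7,1,0,0,0,0],[-0.5,1,0,0,0,0],[-0.5,1,0,0,0,0],[-0.5,1,0,0,0,0],[0,1,0,0,0,0],[0,1,0,0,0,0],[0,1,0,0,0,0],[0,1,0,0,0,0]]'
python3 -c "
from h import *
print(observe()['joints'].round(3)); go(.470,-.399,.12,np.pi/2)"
python3 -m handwheel '[[0,0,0,0,0,-1],[0,0,0,0,0,-1],[0,0,0,0,0,-1],[0,0,0,0,0,-1],[0,0,0,0,0,-1]]'
python3 -c "
from h import *
print(observe()['joints'].round(3)); go(.470,-.399,.12,np.pi/2)"
```

```text
clock: 31.28
position: [0.4718, -0.3876, 0.2319]
ee_rot: [-3.138, 0.146, -0.0]
force: [0.0, -0.1, 0.1]
width: 1.003
gripper_force: 0.0
[ 0.59   0.407  0.015  1.603 -0.007  1.131 -1.057]
mm tool [ -0.8  11.6 111.9] units [-0.04  0.58  5.6 ] turn units [-0.   -0.   -1.33]
clock: 31.7
position: [0.472, -0.3867, 0.2318]
ee_rot: [-3.115, -0.407, -0.0]
force: [-0.3, -0.8, 0.1]
width: 1.0
gripper_force: 0.0
[ 0.642  0.41  -0.061  1.599  0.026  1.134 -0.737]
mm tool [ -5.1  11.4 111.8] units [-0.26  0.57  5.59] turn units [-0.   -0.    3.72]
```

```bash
python3 -m handwheel '[[0,0,0,0,0,-1],[0,0,0,0,0,-1],[0,0,0,0,0,-1],[0,0,0,0,0,-1],[0,0,0,0,0,-1],[0,0,0,0,0,-1],[0,0,0,0,0,-1],[0,0,0,0,0,-1]]' > /dev/null
python3 -m handwheel '[[0,0,0,0,0,-1],[0,0,0,0,0,-1],[0,0,0,0,0,-1],[0,0,0,0,0,-1],[0,0,0,0,0,-1],[0,0,0,0,0,-1],[0,0,0,0,0,-1],[0,0,0,0,0,-1]]' > /dev/null
python3 -m handwheel '[[0,0,0,0,0,-1],[0,0,0,0,0,-1],[0,0,0,0,0,-1],[0,0,0,0,0,-1],[0,0,0,0,0,-1],[0,0,0,0,0,-1],[0,0,0,0,0,-1],[0,0,0,0,0,-1]]' > /dev/null
python3 -m handwheel '[[0,0,0,0,0,-1],[0,0,0,0,0,-1],[0,0,0,0,0,0]]'
python3 -c "
from h import *
print(observe()['joints'].round(3)); go(.470,-.399,.12,np.pi/2)"
```

```text
clock: 33.95
position: [0.4719, -0.3868, 0.2318]
ee_rot: [-1.598, -2.705, -0.0]
force: [-0.1, -0.3, 0.9]
width: 1.0
gripper_force: 0.0
[ 0.913  0.451 -0.457  1.574  0.21   1.166  0.916]
mm tool [ -9.8  -7.5 111.8] units [-0.49 -0.38  5.59] turn units [  0.    -0.   -15.29]
```

```bash
python3 -m handwheel '[[-0.49,-0.38,0,0,0,0],[0,0,0,0,0,0],[0,0,1,0,0,0],[0,0,1,0,0,0],[0,0,1,0,0,0],[0,0,1,0,0,0],[0,0,1,0,0,0],[0,0,0,0,0,0]]'
python3 -c "
from h import *
go(.470,-.399,.049,np.pi/2)
T=get_image('top');S=get_image('scene')
cv2.imwrite('pics/s1.png',np.hstack([cv2.resize(T['image'][200:340,420:560,::-1],(400,400)),cv2.resize(S['image'][100:220,170:290,::-1],(400,400))]))"
```

```text
clock: 34.62
position: [0.4672, -0.3991, 0.1278]
ee_rot: [-1.604, -2.694, -0.0]
force: [-0.0, 0.8, -0.5]
width: 1.002
gripper_force: 0.0
mm tool [-1.7  2.7 78.8] units [-0.08  0.13  3.94] turn units [  0.    -0.09 -15.38]
```

View pics/s1.png

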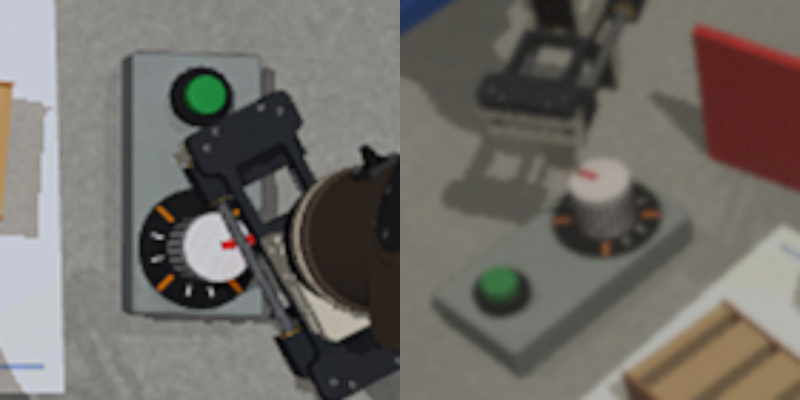

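The pointer is still just past the upper-right orange tick (0), so it is at stop 1. 6 is the lower-left tick at crop (165,285). The gripper hovers above the sleeve and is shifted in the picture by parallax. I'll check that by projection and then descend.

```bash
python3 - <<'E'
from h import *
S=get_image('scene');T=get_image('top')
for n,g,o,k in(("scene",S,(170,100),400/120),("top",T,(420,200),400/140)):
    for p in([.467,-.399,.128],[.467,-.399,.20],[.47,-.4,.08]): print(n,p,((proj(g,p)[0]-o)*k).round())
E
python3 -m handwheel '[[-0.08,0.13,0.3,0,0,0],[0,0,0.6,0,0,0],[0,0,0.8,0,0,0],[0,0,0.8,0,0,0],[0,0,0.7,0,0,0],[0,0,0.5,0,0,0],[0,0,0,0,0,0]]'
python3 -c "
from h import *
go(.470,-.399,.050,np.pi/2)"
```

```text
scene [0.467, -0.399, 0.128] [188. 130.]
scene [0.467, -0.399, 0.2] [173.  59.]
scene [0.47, -0.4, 0.08] [193. 176.]
top [0.467, -0.399, 0.128] [242. 249.]
top [0.467, -0.399, 0.2] [279. 246.]
top [0.47, -0.4, 0.08] [220. 247.]
clock: 35.4
position: [0.4714, -0.3991, 0.0553]
ee_rot: [-1.602, -2.698, -0.001]
force: [-0.4, 0.7, 0.4]
width: 1.001
gripper_force: 0.0
mm tool [ 0.7 -1.1  5.3] units [ 0.04 -0.06  0.26] turn units [ 1.000e-02 -5.000e-02 -1.535e+01]
```

```bash
python3 -m handwheel '[[0,0,0.2,0,0,0],[0,0,0,0,0,0],[0,0,0,0,0,0],[0,0,0,0,0,0],[0,0,0,0,0,0],[0,0,0,0,0,0],[0,0,0,0,0,0],[0,0,0,0,0,0]]' 0.2 40
```

```text
clock: 36.07
position: [0.474, -0.3994, 0.0541]
ee_rot: [1.602, 2.7, 0.002]
force: [4.0, 1.0, -0.3]
width: 0.533
gripper_force: 40.0
```

```bash
python3 -m handwheel '[[0,0,0,0,0,0.5],[0,0,0,0,0,1],[0,0,0,0,0,1],[0,0,0,0,0,1],[0,0,0,0,0,1],[0,0,0,0,0,1],[0,0,0,0,0,1],[0,0,0,0,0,1]]'
python3 -c "
from h import *
o=observe();print(o['ft_torque'],o['joints'].round(3));go(.470,-.399,.052,np.pi/2)"
```

```text
clock: 36.73
position: [0.4711, -0.4001, 0.054]
ee_rot: [-2.252, -2.188, 0.002]
force: [-6.5, 2.5, 6.1]
width: 0.538
gripper_force: 40.0
[0.38866113 0.82188333 0.1136794 ] [ 0.791  0.623 -0.257  1.745  0.209  0.802  0.406]
mm tool [ 1.1 -1.1  2. ] units [ 0.05 -0.06  0.1 ] turn units [-3.000e-02  2.000e-02  2.209e+01]
```

```bash
python3 -m handwheel '[[0,0,0,0,0,1],[0,0,0,0,0,1],[0,0,0,0,0,1],[0,0,0,0,0,1],[0,0,0,0,0,1],[0,0,0,0,0,1],[0,0,0,0,0,1],[0,0,0,0,0,1]]'
python3 -m handwheel '[[0,0,0,0,0,1],[0,0,0,0,0,1],[0,0,0,0,0,1],[0,0,0,0,0,1],[0,0,0,0,0,1],[0,0,0,0,0,1],[0,0,0,0,0,1],[0,0,0,0,0,1]]'
python3 -m handwheel '[[0,0,0,0,0,1],[0,0,0,0,0,1],[0,0,0,0,0,1],[0,0,0,0,0,1],[0,0,0,0,0,1],[0,0,0,0,0,1],[0,0,0,0,0,1],[0,0,0,0,0,1]]'
python3 -m handwheel '[[0,0,0,0,0,1],[0,0,0,0,0,1],[0,0,0,0,0,1],[0,0,0,0,0,1],[0,0,0,0,0,1],[0,0,0,0,0,1],[0,0,0,0,0,0],[0,0,0,0,0,0]]'
python3 -c "
from h import *
o=observe();print(o['ft_torque'],o['joints'].round(3));go(.470,-.399,.052,np.pi/2)"
```

```text
clock: 37.4
position: [0.468, -0.3992, 0.0539]
ee_rot: [-2.765, -1.48, 0.008]
force: [-16.4, 6.7, 15.7]
width: 0.537
gripper_force: 40.1
clock: 38.07
position: [0.466, -0.3967, 0.0537]
ee_rot: [-3.062, -0.661, 0.015]
force: [-22.0, 14.7, 26.0]
width: 0.537
gripper_force: 40.1
clock: 38.73
position: [0.4657, -0.3936, 0.0536]
ee_rot: [-3.123, 0.207, 0.02]
force: [-23.6, 23.5, 34.2]
width: 0.536
gripper_force: 40.0
clock: 39.4
position: [0.4671, -0.3918, 0.0533]
ee_rot: [-3.014, 0.846, 0.022]
force: [-20.6, 26.1, 30.6]
width: 0.536
gripper_force: 40.0
[5.87502556 4.15397864 0.05636941] [ 0.405  0.618  0.309  1.789 -0.257  0.792 -1.273]
mm tool [6.3 4.6 1.1] units [0.31 0.23 0.06] turn units [-0.16  0.21 -7.84]
```

The wrist turned exactly 150°. Release, rise and check the pointer.

```bash
python3 -m handwheel '[[0,0,0,0,0,0],[0,0,0,0,0,0],[0,0,0,0,0,0],[0,0,0,0,0,0],[0,0,0,0,0,0],[0,0,0,0,0,0]]' 1
python3 -m handwheel '[[0,0,-0.5,0,0,0],[0,0,-1,0,0,0],[0,0,-1,0,0,0],[0,0,-1,0,0,0],[0,0,-1,0,0,0],[0,0,-1,0,0,0],[0,0,-1,0,0,0],[0,0,-1,0,0,0]]'
python3 -c "
from h import *
o=observe();print(o['ft_torque'],o['joints'].round(3));go(.470,0.0,.3,np.pi/2)"
```

```text
clock: 39.9
position: [0.4726, -0.4003, 0.0537]
ee_rot: [3.024, -0.85, 0.0]
force: [0.8, 0.7, -0.6]
width: 0.921
gripper_force: 0.0
clock: 40.57
position: [0.4724, -0.4001, 0.2056]
ee_rot: [3.024, -0.85, 0.001]
force: [0.7, -0.1, -0.7]
width: 1.004
gripper_force: 0.0
[ 0.06859315 -0.01852744  0.00716503] [ 0.359  0.453  0.375  1.639 -0.182  1.083 -1.334]
mm tool [-210.5 -340.2  -94.6] units [-10.53 -17.01  -4.73] turn units [ 0.01 -0.01 -7.85]
```

```bash
python3 -m handwheel '[[0,0,-0.7,0,0,-1],[0,0,-0.7,0,0,-1],[0,0,-0.7,0,0,-1],[0,0,-0.7,0,0,-1],[0,0,-0.7,0,0,-1],[0,0,-0.7,0,0,-1],[0,0,-0.5,0,0,-1],[0,0,0,0,0,-0.85]]' >/dev/null
python3 -m handwheel '[[0,-1,0,0,0,0],[0,-1,0,0,0,0],[0,-1,0,0,0,0],[0,-1,0,0,0,0],[0,-1,0,0,0,0],[0,-1,0,0,0,0],[0,-1,0,0,0,0],[0,-1,0,0,0,0]]' >/dev/null
python3 -m handwheel '[[0,-1,0,0,0,0],[0,-1,0,0,0,0],[0,-1,0,0,0,0],[0,-1,0,0,0,0],[0,-1,0,0,0,0],[0,-1,0,0,0,0],[0,-1,0,0,0,0],[0,-1,0,0,0,0]]'
cat > hd.py <<'E'
from h import *
G={n:get_image(n) for n in("top","scene")}; V=[]
for n in G:
    t=trace("hood",n); r=t[0]["region"].astype(float)
    for e in trace("hood_grip",n)[:1]: r=np.maximum(r,e["region"])
    V.append((G[n],r)); p=place_of("hood_grip",n)
    for k in p[:2]: print(n,"grip",round(k["score"],2),onplane(G[n],(k["point"][0]*640,k["point"][1]*480),.142).round(4))
    s=fit([V[-1]],HOOD,[.461,.393,-.03]); print(n,s[0].round(4),round(s[1],3))
E
python3 hd.py
python3 -c "
from h import *
T=get_image('top');S=get_image('scene')
cv2.imwrite('pics/s2.png',np.hstack([cv2.resize(T['image'][200:340,420:560,::-1],(400,400)),cv2.resize(S['image'][100:220,170:290,::-1],(400,400))]))"
```

```text
clock: 42.57
position: [0.4723, -0.0793, 0.2985]
ee_rot: [3.141, -0.001, 0.001]
force: [0.2, 0.3, -0.0]
width: 0.999
gripper_force: 0.0
top grip 0.75 [0.4583 0.3908 0.142 ]
top [ 0.4634  0.3924 -0.0234] 0.032
scene grip 0.87 [0.4536 0.3923 0.142 ]
scene [ 0.4595  0.3943 -0.0316] 0.024
```

View pics/s2.png

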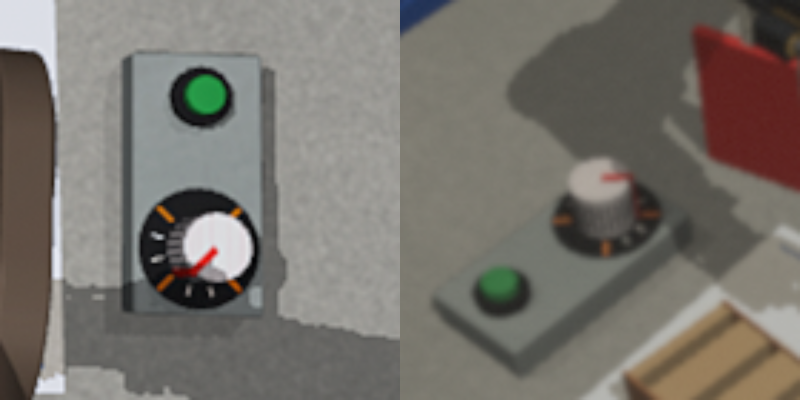

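The pointer now points to the lower-left orange tick, so the sleeve is at 6. On to the hood at about (0.461, 0.393), which has not moved.

```bash
python3 -m handwheel '[[0,-1,0,0,0,0.4],[0,-1,0,0,0,0],[0,-1,0,0,0,0],[0,-1,0,0,0,0],[0,-1,0,0,0,0],[0,-1,0,0,0,0],[0,-1,0,0,0,0],[0,-1,0,0,0,0]]' >/dev/null
python3 -m handwheel '[[0,-1,0,0,0,0],[0,-1,0,0,0,0],[0,-1,0,0,0,0],[0,-1,0,0,0,0],[0,-1,0,0,0,0],[0,-1,0,0,0,0],[0,-1,0,0,0,0],[0,-1,0,0,0,0]]' >/dev/null
python3 -m handwheel '[[0,-1,0,0,0,0],[0,-1,0,0,0,0],[0,-1,0,0,0,0],[0,-1,0,0,0,0],[0,-1,0,0,0,0],[0,-1,0,0,0,0],[0,-1,0,0,0,0],[0,-0.7,0,0,0,0]]'
python3 -c "
from h import *
go(.461,.3933,.132,np.pi/2-.028)"
```

```text
clock: 45.07
position: [0.4851, 0.3954, 0.2973]
ee_rot: [-3.141, 0.043, 0.001]
force: [1.1, 0.2, 0.1]
width: 0.999
gripper_force: 0.0
mm tool [-24.    2.8 165.3] units [-1.2   0.14  8.27] turn units [-0.    0.01  0.01]
```

```bash
python3 -m handwheel '[[-0.6,0.14,0,0,0,0],[-0.6,0,0,0,0,0],[0,0,1,0,0,0],[0,0,1,0,0,0],[0,0,1,0,0,0],[0,0,1,0,0,0],[0,0,1,0,0,0],[0,0,0,0,0,0]]'
python3 -c "
from h import *
go(.461,.3933,.134,np.pi/2-.028)"
python3 -m handwheel '[[0,0,0.7,0,0,0],[0,0,0.7,0,0,0],[0,0,0.7,0,0,0],[0,0,0.5,0,0,0],[0,0,0.4,0,0,0],[0,0,0,0,0,0],[0,0,0,0,0,0]]'
python3 -c "
from h import *
go(.461,.3933,.134,np.pi/2-.028)"
```

```text
clock: 45.73
position: [0.4595, 0.3893, 0.1941]
ee_rot: [3.136, -0.045, -0.007]
force: [-0.7, 0.1, -0.3]
width: 0.998
gripper_force: 0.0
mm tool [ 1.7 -4.3 60.1] units [ 0.08 -0.22  3.  ] turn units [ 0.07  0.06 -0.01]
clock: 46.32
position: [0.4613, 0.3918, 0.1381]
ee_rot: [3.141, -0.044, 0.0]
force: [0.0, 0.1, 0.5]
width: 0.999
gripper_force: 0.0
mm tool [-0.3 -1.5  4.1] units [-0.02 -0.08  0.2 ] turn units [ 0. -0. -0.]
```

```bash
python3 -m handwheel '[[0,-0.07,0.25,0,0,0],[0,0,0,0,0,0],[0,0,0,0,0,0],[0,0,0,0,0,0],[0,0,0,0,0,0],[0,0,0,0,0,0],[0,0,0,0,0,0],[0,0,0,0,0,0]]' 0 50
python3 -m handwheel '[[0,0,0,0,0,0],[0,0,0,0,0,0],[0,0,0,0,0,0],[0,0,0,0,0,0]]'
python3 -m handwheel '[[0,0,-0.4,0,0,0],[0,0,-0.8,0,0,0],[0,0,-0.8,0,0,0],[0,0,-0.8,0,0,0],[0,0,-0.8,0,0,0],[0,0,-0.8,0,0,0],[0,0,-0.8,0,0,0],[0,0,-0.8,0,0,0]]'
python3 -m handwheel '[[0,0,-0.8,0,0,0],[0,0,-0.8,0,0,0],[0,0,0,0,0,0]]'
python3 hd.py; python3 -c "
from h import *
go(.562,.108,.29,np.pi/2-.094)"
```

```text
clock: 46.98
position: [0.4612, 0.3932, 0.1328]
ee_rot: [-3.141, 0.044, -0.0]
force: [0.3, -0.3, 0.3]
width: 0.468
gripper_force: 0.0
clock: 47.32
position: [0.4612, 0.3935, 0.1328]
ee_rot: [-3.141, 0.043, -0.0]
force: [0.1, 0.7, -1.2]
width: 0.239
gripper_force: 50.0
clock: 47.98
position: [0.4607, 0.3924, 0.2532]
ee_rot: [3.14, -0.044, -0.002]
force: [-0.1, 0.6, -5.7]
width: 0.234
gripper_force: 50.0
clock: 48.23
position: [0.4619, 0.3937, 0.2878]
ee_rot: [-3.139, 0.044, -0.004]
force: [-0.6, -0.2, -5.2]
width: 0.236
gripper_force: 50.0
top grip 0.89 [0.4666 0.4463 0.142 ]
top [ 0.4678  0.4293 -0.0972] 0.47
scene grip 0.79 [0.334  0.3793 0.142 ]
scene grip 0.42 [ 0.5154 -0.3303  0.142 ]
scene [ 0.3677  0.3983 -0.0097] 0.205
mm tool [109.  281.9  -6.1] units [ 5.45 14.09 -0.3 ] turn units [0.02 0.02 0.95]
```

Hood lifted (about 5 N, 22 mm grip). Carrying it over the tray.

```bash
python3 -m handwheel '[[0.3,0.6,0,0,0,0.3],[0.36,0.9,0,0,0,0.3],[0.36,0.9,0,0,0,0.35],[0.36,0.9,0,0,0,0],[0.36,0.9,0,0,0,0],[0.36,0.9,0,0,0,0],[0.36,0.9,0,0,0,0],[0.36,0.9,0,0,0,0]]' >/dev/null
python3 -m handwheel '[[0.36,0.9,0,0,0,0],[0.36,0.9,0,0,0,0],[0.36,0.9,0,0,0,0],[0.36,0.9,0,0,0,0],[0.36,0.9,0,0,0,0],[0.36,0.9,0,0,0,0],[0.3,0.9,0,0,0,0],[0,0.5,0,0,0,0]]'
python3 -m handwheel '[[0,0,0,0,0,0],[0,0,0,0,0,0]]'
python3 -c "
from h import *
go(.562,.108,.27,np.pi/2-.094)"
```

```text
clock: 49.97
position: [0.5435, 0.1057, 0.2848]
ee_rot: [3.136, -0.158, 0.001]
force: [-0.0, -1.4, -5.1]
width: 0.237
gripper_force: 50.0
clock: 50.13
position: [0.5423, 0.11, 0.2848]
ee_rot: [-3.138, 0.152, 0.0]
force: [-0.6, 0.7, -5.2]
width: 0.237
gripper_force: 50.0
mm tool [19.8  0.1 14.8] units [0.99 0.   0.74] turn units [-0.    0.   -0.04]
```

```bash
python3 -m handwheel '[[0.5,0,0,0,0,0],[0.49,0,0,0,0,0],[0,0,0,0,0,0],[0,0,0,0,0,0],[0,0,0.4,0,0,0],[0,0,0.6,0,0,0],[0,0,0,0,0,0]]'
python3 -c "
from h import *
go(.562,.108,.133,np.pi/2-.094)
S=get_image('scene');cv2.imwrite('pics/h1.png',cv2.resize(S['image'][150:390,240:560,::-1],(800,600)))"
```

```text
clock: 50.72
position: [0.5609, 0.1094, 0.262]
ee_rot: [3.137, -0.147, -0.006]
force: [-0.9, 1.0, -5.5]
width: 0.239
gripper_force: 50.0
mm tool [  1.8   1.1 129. ] units [0.09 0.05 6.45] turn units [0.02 0.05 0.01]
```

View pics/h1.png

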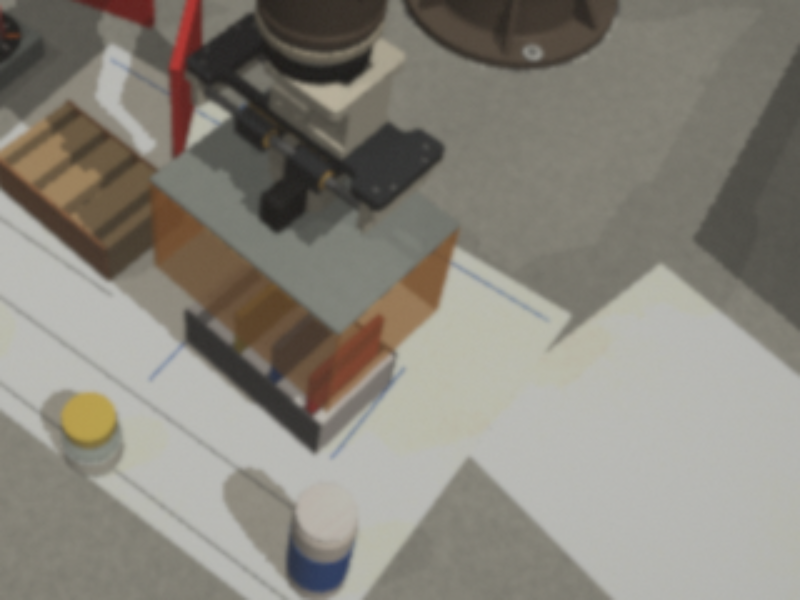

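The hood hangs level above the tray, aligned, with the panels upright (tray at crop (290,380)). Lowering in stages.

```bash
python3 -m handwheel '[[0.08,0.05,0.4,0,0,0],[0,0,0.6,0,0,0],[0,0,0.6,0,0,0],[0,0,0.6,0,0,0],[0,0,0,0,0,0],[0,0,0,0,0,0]]'
python3 -c "
from h import *
go(.562,.108,.133,np.pi/2-.094)"
python3 -m handwheel '[[0,0,0.4,0,0,0],[0,0,0.5,0,0,0],[0,0,0.5,0,0,0],[0,0,0.5,0,0,0],[0,0,0,0,0,0]]'
python3 -c "
from h import *
go(.562,.108,.133,np.pi/2-.094)"
```

```text
clock: 51.27
position: [0.5637, 0.1081, 0.2204]
ee_rot: [3.138, -0.148, -0.001]
force: [0.3, -0.1, -5.4]
width: 0.235
gripper_force: 50.0
mm tool [-1.6  0.2 87.4] units [-0.08  0.01  4.37] turn units [ 0.01  0.01 -0.  ]
clock: 51.68
position: [0.5624, 0.1077, 0.18]
ee_rot: [3.137, -0.148, -0.006]
force: [-1.2, 0.2, -5.8]
width: 0.235
gripper_force: 50.0
mm tool [-0.2 -0.3 47. ] units [-0.01 -0.01  2.35] turn units [ 0.02  0.05 -0.  ]
```

```bash
python3 -m handwheel '[[0,0,0.5,0,0,0],[0,0,0.5,0,0,0],[0,0,0.5,0,0,0],[0,0,0.4,0,0,0],[0,0,0.2,0,0,0],[0,0,0.1,0,0,0],[0,0,0,0,0,0],[0,0,0,0,0,0]]'
python3 -c "
from h import *
go(.562,.108,.133,np.pi/2-.094)"
```

```text
clock: 52.35
position: [0.5641, 0.1082, 0.139]
ee_rot: [-3.138, 0.148, -0.001]
force: [0.3, -0.3, -4.9]
width: 0.236
gripper_force: 50.0
mm tool [-2.1  0.4  5.9] units [-0.11  0.02  0.3 ] turn units [-0.   -0.01 -0.  ]
```

```bash
python3 -m handwheel '[[0,0,0.1,0,0,0],[0,0,0.1,0,0,0],[0,0,0.08,0,0,0],[0,0,0,0,0,0],[0,0,0,0,0,0]]'
python3 -m handwheel '[[0,0,0,0,0,0],[0,0,0,0,0,0],[0,0,0,0,0,0],[0,0,0,0,0,0],[0,0,0,0,0,0],[0,0,0,0,0,0],[0,0,0,0,0,0]]' 0.8
python3 -m handwheel '[[0,0,-0.3,0,0,0],[0,0,-1,0,0,0],[0,0,-1,0,0,0],[0,0,-1,0,0,0],[0,0,-1,0,0,0],[0,0,-1,0,0,0],[0,0,-1,0,0,0],[0,0,0,0,0,0]]'
python3 -c "
from h import *
go(.5855,-.401,.25,np.pi/2)"
```

```text
clock: 52.77
position: [0.5638, 0.1082, 0.1331]
ee_rot: [3.138, -0.148, -0.0]
force: [0.0, -0.6, -4.1]
width: 0.237
gripper_force: 50.0
clock: 53.35
position: [0.564, 0.1082, 0.1332]
ee_rot: [-3.138, 0.148, -0.0]
force: [0.3, -0.2, -0.9]
width: 0.691
gripper_force: 0.0
clock: 54.02
position: [0.5658, 0.1087, 0.2637]
ee_rot: [-3.136, 0.148, -0.01]
force: [1.5, -0.1, -0.7]
width: 0.801
gripper_force: 0.0
mm tool [ 67.6 505.6  13. ] units [ 3.38 25.28  0.65] turn units [-0.03 -0.09 -1.35]
```

```bash
python3 -m handwheel '[[0.3,1,0,0,0,-0.35],[0.1,1,0,0,0,-0.35],[0.1,1,0,0,0,-0.35],[0.1,1,0,0,0,-0.3],[0,1,0,0,0,0],[0,1,0,0,0,0],[0,1,0,0,0,0],[0,1,0,0,0,0]]' 0 20 >/dev/null
python3 -m handwheel '[[0,1,0,0,0,0],[0,1,0,0,0,0],[0,1,0,0,0,0],[0,1,0,0,0,0],[0,1,0,0,0,0],[0,1,0,0,0,0],[0,1,0,0,0,0],[0,1,0,0,0,0]]' >/dev/null
python3 -m handwheel '[[0,1,0,0,0,0],[0,1,0,0,0,0],[0,1,0,0,0,0],[0,1,0,0,0,0],[0,1,0,0,0,0],[0,1,0,0,0,0],[0,1,0,0,0,0],[0,0,0,0,0,0]]'
sed -i 's/\[.461,.393,-.03\]/[.562,.108,-.09]/' hd.py; python3 hd.py
python3 - <<'E'
from h import *
T=get_image('top');S=get_image('scene')
for n,uv in((T,(490.9,231.8)),(S,(199.7,181.6))): print(onplane(n,uv,.047).round(4))
print([ (round(k['score'],2),onplane(S,(k['point'][0]*640,k['point'][1]*480),.047).round(4)) for k in place_of('start_top','scene')])
go(.5855,-.401,.06,np.pi/2)
cv2.imwrite('pics/h2.png',np.hstack([cv2.resize(T['image'][170:310,170:310,::-1],(400,400)),cv2.resize(S['image'][170:350,270:450,::-1],(400,400))]))
E
```

```text
clock: 56.02
position: [0.5695, -0.3576, 0.2587]
ee_rot: [3.139, -0.008, -0.002]
force: [-1.2, -1.1, 0.0]
width: 0.005
gripper_force: 0.0
top grip 0.76 [0.5652 0.1055 0.142 ]
top [ 0.5644  0.1057 -0.091 ] 0.029
scene grip 0.56 [0.559  0.1093 0.142 ]
scene [ 0.5616  0.1067 -0.1079] 0.028
[ 0.589  -0.3983  0.047 ]
[ 0.5744 -0.4075  0.047 ]
[(0.64, array([ 0.5728, -0.4124,  0.047 ]))]
mm tool [ 14.   49.  199.3] units [0.7  2.45 9.96] turn units [ 0.   -0.    0.01]
```

View pics/h2.png

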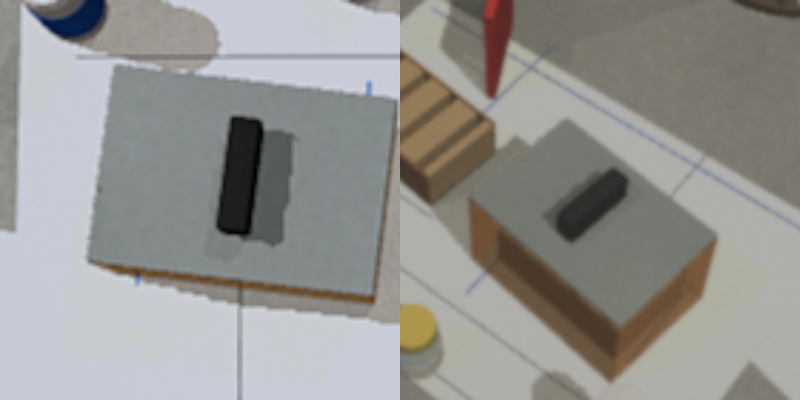

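The hood sits flat on the table, centred over the tray. Moving over the button.

```bash
python3 -m handwheel '[[0.7,1,0.5,0,0,0],[0,1,1,0,0,0],[0,0.4,1,0,0,0],[0,0,1,0,0,0],[0,0,1,0,0,0],[0,0,1,0,0,0],[0,0,1,0,0,0],[0,0,0.8,0,0,0]]' >/dev/null
python3 -m handwheel '[[0,0,0,0,0,0],[0,0,0,0,0,0],[0,0,0,0,0,0]]'
python3 -c "
from h import *
go(.586,-.399,.06,np.pi/2)
T=get_image('top');S=get_image('scene')
cv2.imwrite('pics/b1.png',np.hstack([cv2.resize(T['image'][200:320,420:540,::-1],(400,400)),cv2.resize(S['image'][110:210,150:250,::-1],(400,400))]))"
```

```text
clock: 57.48
position: [0.5859, -0.4009, 0.1144]
ee_rot: [3.141, 0.0, 0.002]
force: [1.5, 0.7, 0.6]
width: 0.002
gripper_force: 0.0
mm tool [ 0.1 -1.9 54.3] units [ 0.   -0.09  2.72] turn units [ 0.01 -0.02  0.  ]
```

View pics/b1.png

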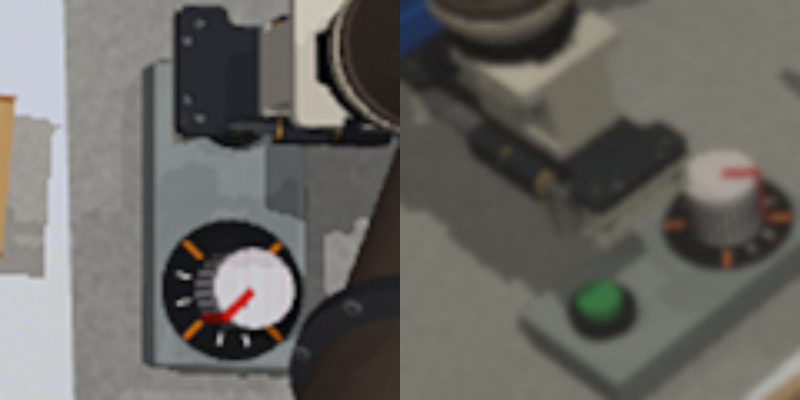

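The pointer is at 6, and the shut fingers are above the green button (scene crop (600,300)). Pressing with small steps.

```bash
python3 -m handwheel '[[0,-0.09,0.5,0,0,0],[0,0,0.6,0,0,0],[0,0,0.6,0,0,0],[0,0,0.5,0,0,0],[0,0,0,0,0,0],[0,0,0,0,0,0]]'
python3 -m handwheel '[[0,0,0.2,0,0,0],[0,0,0,0,0,0],[0,0,0,0,0,0]]'
python3 -m handwheel '[[0,0,0.15,0,0,0],[0,0,0,0,0,0],[0,0,0,0,0,0]]'
```

```text
clock: 58.08
position: [0.5845, -0.3983, 0.0677]
ee_rot: [-3.14, -0.0, 0.003]
force: [0.8, 0.6, 0.6]
width: 0.009
gripper_force: 0.0
clock: 58.33
position: [0.5854, -0.3988, 0.0653]
ee_rot: [3.141, -0.0, 0.0]
force: [-0.7, -0.1, -0.4]
width: 0.009
gripper_force: 0.0
clock: 58.58
position: [0.5852, -0.3986, 0.0621]
ee_rot: [-3.142, -0.0, 0.0]
force: [-0.2, 0.7, -0.3]
width: 0.006
gripper_force: 0.0
```

```bash
python3 -m handwheel '[[0,0,0.2,0,0,0],[0,0,0.2,0,0,0],[0,0,0,0,0,0],[0,0,0,0,0,0]]'
python3 -m handwheel '[[0,0,0.15,0,0,0],[0,0,0.1,0,0,0],[0,0,0,0,0,0]]'
python3 -m handwheel '[[0,0,0.1,0,0,0],[0,0,0.1,0,0,0],[0,0,0,0,0,0]]'
```

```text
clock: 58.92
position: [0.5855, -0.3989, 0.0542]
ee_rot: [3.141, -0.0, 0.001]
force: [0.4, -0.7, 4.2]
width: 0.005
gripper_force: 1.6
clock: 59.17
position: [0.5857, -0.399, 0.0512]
ee_rot: [3.141, -0.0, 0.002]
force: [-3.8, 3.3, 17.1]
width: 0.003
gripper_force: 8.4
clock: 59.42
position: [0.5858, -0.3992, 0.0506]
ee_rot: [3.141, -0.0, 0.004]
force: [-12.4, 8.4, 43.0]
width: 0.007
gripper_force: 21.7
```

The button bottomed out: the force rose steeply past 17 N and it was held there. Retreating.

```bash
python3 -m handwheel '[[0,0,-0.3,0,0,0],[0,0,-0.8,0,0,0],[0,0,-1,0,0,0],[0,0,-1,0,0,0],[0,0,-1,0,0,0],[0,0,-1,0,0,0],[0,0,-1,0,0,0],[0,0,-1,0,0,0]]'
python3 -m handwheel '[[0,0,0,0,0,0],[0,0,0,0,0,0]]'
python3 hd.py
python3 -c "
from h import *
T=get_image('top');S=get_image('scene')
cv2.imwrite('pics/end.png',np.hstack([cv2.resize(T['image'][150:350,170:570,::-1],(400,200)),cv2.resize(S['image'][90:390,150:550,::-1],(400,300))[:200]*0]))
cv2.imwrite('pics/end.png',cv2.resize(S['image'][90:390,150:550,::-1],(800,600)))"
```

```text
clock: 60.08
position: [0.5847, -0.3984, 0.1874]
ee_rot: [-3.141, 0.0, 0.002]
force: [0.6, -0.4, -0.3]
width: 0.004
gripper_force: 0.0
clock: 60.25
position: [0.5856, -0.3989, 0.1879]
ee_rot: [3.141, 0.0, 0.002]
force: [-0.1, 0.2, -1.5]
width: 0.007
gripper_force: 0.0
top grip 0.97 [0.5647 0.1049 0.142 ]
top [ 0.5655  0.1062 -0.0838] 0.028
scene grip 0.72 [0.5563 0.1062 0.142 ]
scene [ 0.5629  0.1065 -0.1008] 0.02
```

View pics/end.png

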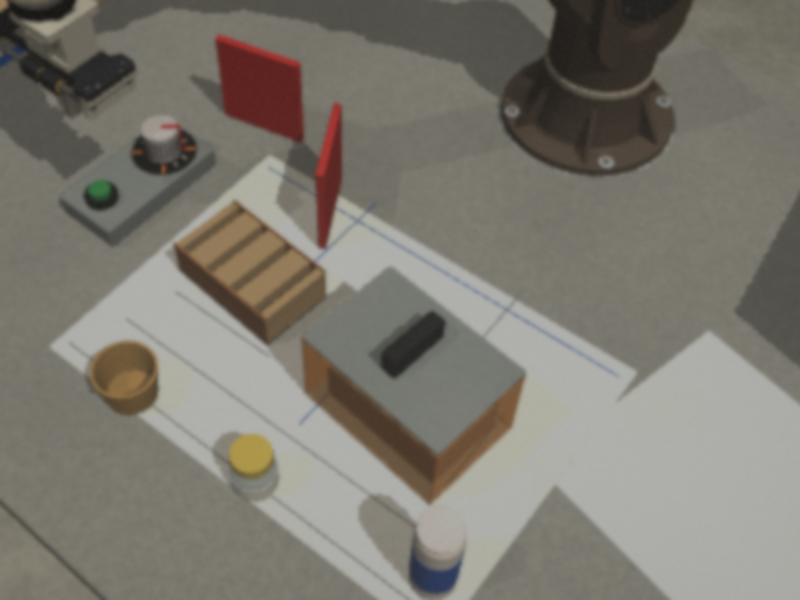

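The hood is flat over the tray at (410,380), the rack is empty, and the pointer is at 6 at (165,128). The jar, can and tin are where they were, and the arm is clear.

```bash
python3 -c "
from cell import sign_off
print(sign_off())"
```

```text
the job is handed in; nothing more can be done
None
```

I handed the job in; the sign-off gave no verdict, but in the last pictures the three panels in the rack (red, blue and yellow; no green) had gone into the tray, the hood was flat over it, the sleeve at 6, the button had been pressed to its stop, and the jar, can and tin had not visibly moved.

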